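# Press an eyepiece's lens cell home in the bench clamp

### The arm

A 6-joint arm with a two-finger parallel gripper is mounted at the origin on the work surface. World frame = base frame: x ahead of the robot, y to its left, z up, the work surface at z = 0. Lengths are in m, angles in rad, forces in N, time in s.
With the tool pointing down it reaches from about 0.375 to 0.9 m from the base axis. Payload 3.1 kg.
Tool frame: the origin (TCP) lies on the centre line of the jaws, within the pads' length; the fingertips stand 19 mm ahead of it and the grasp point (between the pads) is the TCP; y points along the fingers, x is the direction in which the jaws open and shut, and the axes are right-handed (so a half turn about y gives the same grasp; the last joint's range is limited). The gripper opens to 85 mm and grips with 20 to 120 N. Pads are 22 mm wide; open, the fingers measure 114 mm over their backs; the gripper's body (76 mm by 85 mm) begins 54 mm behind the grasp point. The pads swing forward as they close: fully open they stand 13 mm farther back than shut.
Start: joints at [-1.462, 0.527, 1.433, -0, 1.181, -0.178], TCP at [0.177, -0.599, 0.25] pointing down, gripper open.
Joint ranges: [-3.08, 3.08], [-0.75, 2.2], [0.22, 2.44], [-1.43, 4.57], [0, 2.65], [-2.85, 2.85]. Speed limits (rad/s): [2.79, 2.79, 3.14, 3.14, 3.14, 3.14].

### API

Orientations are given as a unit quaternion [x, y, z, w].
In Python, from station import * gives the robot as it stands.
- The arm moves only by the tool step_arm, never from a script. Its argument "moves" is a list of rows, each a list of 7 numbers: the turn, a rotation vector about the tool's x, y, z in rad, then the shift along the tool's x, y, z in cm, then the closure, from -1 (fully open) to 1 (shut). A call has 1 to 12 rows; each row is the pose to reach, as a shift and turn from the pose measured when the call began, along the tool's axes at that moment; what a row does not reach only later rows make up. A row lasts 1/8 s, in which the tool goes at most 62.5 mm and 10.7 degrees, less where a joint would pass 70% of its speed; a pose out of reach is approached as far as the arm can. A call with a gripper value outside its range is refused whole. The fingers move at their own pace and stop on an object; "grip_force" is the grip in N (left out, the last holds). Time passes only in rows, so rows that repeat a pose let the fingers close. It gives the time, the measured TCP pose, the force and the opening at its end, in the units of the state.
- sense(): the state, without advancing time (a new reading comes with each control period).
- snapshot(name): name is "side" or "top" or "wrist"; returns a dict with "frame" (400x640x3 uint8, red, green, blue), "z_map" (400x640 float32, m along the optical axis (not along the pixel's ray), 0 where there is no reading), "vfov" (degrees; the focal length in pixels is half the picture's height over the tangent of half this angle, whatever the lens; pixels are square), "cx", "cy" (the principal point, pixels), "dist" ([k1, k2, p1, p2, k3] as OpenCV has them; the pictures are not rectified), "xyz" and "orientation" of the camera in the world. Camera axes: x right, y down, z forward; pixel columns grow to the right and rows downward; lengths in m; the calibration is good to about 2 mm. A picture is of the moment at which its call begins.
- sign_off(): hands the job in, once; it reports no verdict.
The state is a dict: "t": time; "q": joint angles; "qd": joint speeds; "tau": joint torques, N m; "tcp_pos": TCP position; "tool_rot": TCP orientation; "force": force on the tool from outside, world axes, zero at the start; "ft_torque": the same for the moment, N m; "finger_gap": opening from 0.0 (shut) to 1.0 (fully open).
Only numpy, scipy, OpenCV 4.12 (cv2) and the standard library are available. Lean on these libraries where they do the work, as an engineer would, in place of code of your own. Each camera call takes 0.05 s, during which the arm holds its last target.

### The job

Press the brass lens cell fully home into the eyepiece that lies in the bench clamp: squeeze the red trigger, stroke by stroke, until the jaw has pushed the cell's flange onto the eyepiece's rim, and bring the clamp up to a snug 12 to 24 N on the cell for half a second so that it seats (it goes in at about 8 N; above 24 N the lens cracks). Then press the green release tab and hold it down until the jaw has run all the way back open, leaving the eyepiece lying in its cradle. Move the jaw with the trigger and the tab only, not by hand, do not touch the eyepiece, and leave the other things on the bench alone.

Things in the scene. Friction and masses are not known exactly. Their poses are not given: they have to be found in the camera images.
- clamp: One-hand quick bar clamp bolted on a base plate (270 x 120 x 12 mm); fixed. Origin: on the bench below the face of its fixed jaw; x along the bar towards the moving jaw, z up, y across. Its grey body spans x -104 to -8 mm, 91 mm high (lugs 104 mm high at x -26 to -8). The steel bar, 6 mm wide, top 83 mm high, slides through it at y = 0 and sticks out behind.
- grip (a point): Middle of the clamp's fixed pistol grip, 125 mm above the bench, at clamp x = -90 mm. The grip is 18 mm thick along x (-99 to -81 mm), 26 mm wide across, its top 146 mm above the bench.
- trigger_face (a point): Middle of the red trigger's front face (away from the grip), 127 mm above the bench, at clamp x = -46 mm at rest, on its rounded bulge. Trigger: 16 mm thick there, 22 mm wide across, red part 101 to 142 mm above the bench; 19 mm clear gap to the grip, 53 mm over both. Its hinge pin lies 67 mm below this point. Squeezing moves this point towards the grip (clamp -x) by 17 mm at full stroke.
- trigger (a joint): Trigger angle: 0 at rest, 0.26 rad fully squeezed. Its spring takes 2.5 N at the face at rest, 3.3 N at full stroke. A full squeeze walks the jaw in by about 5 mm (the first 3 mm at the face are idle); a brake then holds it, so several are needed. Jaw push: about 1.5 x the force on the face beyond the spring on the stroke that first loads it, up to 2.3 x when squeezed again under load.
- tab_top (a point): Middle of the top of the green release tab, 22 mm (along x) by 20 mm, 110 mm above the bench at clamp x = 10 mm, above the bar. It is pressed straight down, about 6 mm to its stop; it takes up to 8 N while the clamp is loaded, 2 to 4 N when not.
- tab (a joint): Release tab's angle: about 0 at rest, 0.25 rad at its stop. From about 0.1 rad the brake lets the bar go, if the trigger is at rest too, and a light spring runs the moving jaw back open in about half a second. Let go, the tab springs up and the brake holds the bar again.
- jaw: Moving jaw on the end of the bar, 24 mm wide, 20 to 90 mm above the bench, with a 6 mm rubber pad (gives 1 mm per 14 N) facing the fixed jaw. Origin: at bench height, below its pad's face. At its open stop the origin is at clamp x = 101 mm; it starts 10 to 24 mm in from there.
- eyepiece: Eyepiece lying on its side in the clamp's white V-block cradle: steel tube 30 mm wide, 24 mm long, then black barrel 38 mm wide, 36 mm long, axis 40 mm above the bench. Origin: centre of its rear rim, 0 to 5 mm from the fixed jaw's face, which it slides onto when pushed; x along its axis towards the moving jaw. Front rim at x = 60 mm.
- cell (a joint): How far the brass lens cell (flange 34 mm wide, 3 mm thick, lens inside) still stands off the eyepiece's front rim, in m: starts 0.003 to 0.007, 0 when the flange sits on the rim. A press fit: it moves under about 8 N and stays where it was pushed.
- objective: spare microscope objective, steel, 24 mm wide, 42 mm tall, standing; origin under its centre
- spare_eyepiece: spare eyepiece standing on its eye end, black with a steel tube, 38 mm wide, 58 mm tall; origin under its centre
- oil_bottle: small amber bottle with a black cap, 34 mm wide, 62 mm tall; origin under its centre
- petri_dish: open glass dish, 90 mm wide, 16 mm tall; origin under its centre
- slide_box: blue slide box with a white lid, 95 x 85 x 34 mm; origin under its centre
- screwdriver: screwdriver lying on the bench, 150 mm long, along its own x; origin under its centre
- blower: orange rubber lens blower standing nozzle up, 54 mm wide, 82 mm tall; origin under its centre
- spare_ring: spare brass retaining ring lying on the clamp's base plate, 34 mm wide, 7 mm tall; origin under its centre

How it is judged:
On the way, in this order (a step that is already met when the one before it is completed fails the run):
1. the cell is home (stands off the rim by less than 1.2 mm) and the jaw presses on it with more than 12 N (value of joint cell below 0.0012 m and contact force between jaw and eyepiece above 12 N), for 0.3 s.
2. the tab is pressed and the jaw has run back to its open stop (within 4 mm) (x of jaw in the frame of clamp above 0.097 m and value of joint tab above 0.08 rad), for 0.1 s.
At the end, for the whole second after the job is handed in: The cell stands off the eyepiece's rim by less than 1.2 mm, the moving jaw is within 4 mm of its open stop, the trigger and tab are back at rest, and the eyepiece lies still in the cradle, within 4 mm of its height, 0.1 rad of the bar's direction and 12 mm of the fixed jaw (value of joint cell below 0.0012 m and x of jaw in the frame of clamp above 0.097 m and x of eyepiece in the frame of clamp between -0.004 and 0.012 m and z of eyepiece in the frame of clamp between 0.036 and 0.044 m and angle between the x axis of eyepiece and the x axis of clamp, either way round below 0.1 rad and linear speed of eyepiece below 0.01 m/s and value of joint trigger below 0.03 rad and value of joint tab below 0.05 rad); the robot touches nothing.
It fails at once if the jaws press on the eyepiece or its cell with more than 24 N (the lens cracks) (contact force between jaw and eyepiece above 24 N).
It fails at once if the robot pushes the moving jaw or the bar by hand, more than 3 N (contact force between any of the fingers, the arm and jaw above 3 N).
It fails at once if the robot touches the eyepiece or its cell with more than 1 N (contact force between any of the fingers, the arm and eyepiece above 1 N).
It fails at once if another thing on the bench is moved more than 3 cm (distance of any of objective, spare_eyepiece, oil_bottle, petri_dish, slide_box, screwdriver, blower, spare_ring from where it was at the start of the episode above 0.03 m).
It also fails if it takes over 72 s, if anything falls off the work surface, if the arm or the gripper's body presses on something with over 40 N, if the wrist force passes 120 N, or if a joint passes its speed limit or range.

## Working session

There is one attempt and no reset: what is moved stays moved. The work goes in short steps, Python scripts to look and compute and a tool call to move; the robot and the scene stay as the last step left them, time stands still between calls to the robot, and variables do not carry over. Pictures are saved under pics/ and viewed, and the job is handed in when it is done.

Besides the shell and the picture viewer there is one more tool, called as name(argument=value, ...) on one line, values as JSON. step_arm: Moves the arm, as the interface text tells. Its arguments: {"type":"object","properties":{"moves":{"type":"array","items":{"type":"array","items":{"type":"number"}}},"grip_force":{"type":"number"}},"required":["moves"]}

```bash
mkdir -p pics; ls
cat > h.py <<'E'
from station import *
import numpy as np, cv2
from scipy.spatial.transform import Rotation as R
def save(n,name):
    s=snapshot(n); np.savez('/tmp/'+name+'.npz',**s); cv2.imwrite('pics/'+name+'.png',s['frame'][:,:,::-1]); return s
def K(s):
    f=200/np.tan(np.radians(float(s['vfov']))/2); return np.array([[f,0,s['cx']],[0,f,s['cy']],[0,0,1.]])
def cloud(s):
    h,w=s['z_map'].shape
    u,v=np.meshgrid(np.arange(w),np.arange(h))
    p=cv2.undistortPoints(np.stack([u,v],-1).reshape(-1,1,2).astype(np.float64),K(s),np.array(s['dist'],float)).reshape(h,w,2)
    z=s['z_map'].astype(float)
    c=np.stack([p[...,0]*z,p[...,1]*z,z],-1)
    return c@R.from_quat(s['orientation']).as_matrix().T+np.array(s['xyz'])
def proj(s,P):
    M=R.from_quat(s['orientation']).as_matrix(); P=np.atleast_2d(P)
    rv=cv2.Rodrigues(M.T)[0]; t=-M.T@np.array(s['xyz'])
    return cv2.projectPoints(P.astype(float),rv,t,K(s),np.array(s['dist'],float))[0].reshape(-1,2)
E
python3 - <<'E'
from h import *
for n in ('side','top','wrist'):
    s=save(n,n+'0'); print(n,s['vfov'],s['xyz'],s['orientation'],s['dist'])
print(sense())
E
```

```text
pics
side 46.137368070782365 [0.05850288 0.58437044 1.03825751] [-0.33445467  0.8803737  -0.31290492  0.12317766] [0.00216716 0.         0.         0.         0.        ]
top 55.62610090446164 [0.42216687 0.00843761 1.17787562] [ 0.70983174 -0.70050058  0.05543282 -0.04863168] [-0.00166259  0.          0.          0.          0.        ]
wrist 66.74320181160701 [ 0.25845208 -0.57435541  0.37275494] [ 0.79040448 -0.58991487 -0.09924169  0.13195561] [-0.02034932  0.          0.          0.          0.        ]
{'t': 0.15, 'q': array([-1.46150380e+00,  5.28288430e-01,  1.43360996e+00,  2.11431513e-05,
        1.18142168e+00, -1.78487030e-01]), 'qd': array([-0.00109464, -0.00376614, -0.00163487,  0.0003641 ,  0.00082333,
       -0.00067972]), 'tau': array([ 7.55045985e-04, -4.42744946e+01, -1.78276420e+01, -2.38883886e-04,
        5.60922592e-03,  6.57579463e-06]), 'tcp_pos': array([ 0.17737324, -0.59875738,  0.24953577]), 'tool_rot': array([-0.56607658,  0.42354969, -0.42272649,  0.56697908]), 'force': array([-0.54768336,  0.10686068, -1.01355123]), 'ft_torque': array([ 0.02606749, -0.02456522, -0.02302796]), 'finger_gap': 0.9983929953457675}
```

View pics/top0.png

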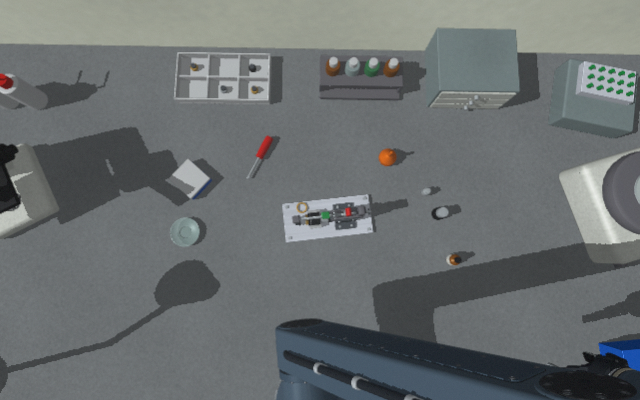

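View pics/side0.png

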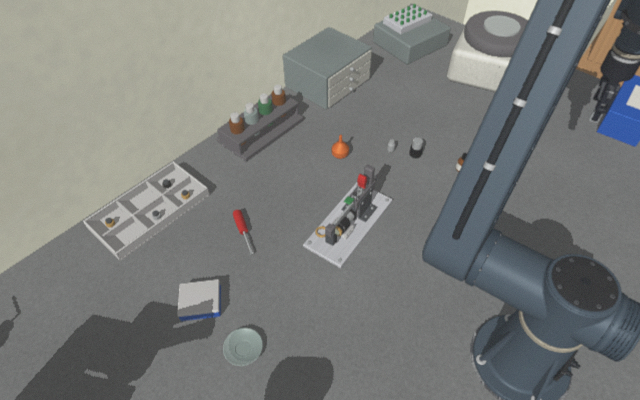

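The top view shows the clamp plate at (283–374, 195–241), with the red trigger near (348,212) and the green tab near (326,216). The moving jaw is to the left, so clamp x points roughly towards world +y. I'll enlarge it and measure.

Run:
```python
from h import *
s=dict(np.load('/tmp/top0.npz')); f=s['frame'][185:250,275:385]
cv2.imwrite('pics/top0c.png',cv2.resize(f,None,fx=7,fy=7,interpolation=cv2.INTER_CUBIC)[:,:,::-1])
s2=dict(np.load('/tmp/side0.npz')); f=s2['frame'][150:275,290:410]
cv2.imwrite('pics/side0c.png',cv2.resize(f,None,fx=4.7,fy=4.7,interpolation=cv2.INTER_CUBIC)[:,:,::-1])
for n,s in (('top',s),('side',s2)):
    c=cloud(s); hsv=cv2.cvtColor(s['frame'],cv2.COLOR_RGB2HSV)
    near=(abs(c[...,0]-.4)<.2)&(abs(c[...,1])<.2)
    red=((hsv[...,0]<6)|(hsv[...,0]>174))&(hsv[...,1]>150)&(hsv[...,2]>60)&(c[...,2]>.085)&near
    gr=(abs(hsv[...,0]-65)<20)&(hsv[...,1]>100)&(c[...,2]>.05)&near
    for k,m in(('red',red),('green',gr)):
        p=c[m]; print(n,k,len(p),np.median(p,0) if len(p) else 0,p.min(0) if len(p) else 0,p.max(0) if len(p) else 0)
    pl=near&(abs(c[...,2]-.012)<.004)&(hsv[...,1]<40)&(hsv[...,2]>140)
    m=pl.astype(np.uint8); p=c[pl][:,:2]
    r=cv2.minAreaRect(p.astype(np.float32)); print(n,'plate',r,cv2.boxPoints(r))
    up=near&(c[...,2]>.05)
    p=c[up]; print('up',len(p),p.min(0),p.max(0))
    rr=cv2.minAreaRect(p[:,:2].astype(np.float32));print(rr)
```

```text
top red 40 [ 0.53494633 -0.09160873  0.14266553] [ 0.42216687 -0.097676    0.12922029] [0.54651514 0.00843761 1.17787562]
top green 48 [ 0.52911659 -0.02991034  0.11057006] [ 0.42216687 -0.04387635  0.05691876] [0.53803303 0.00843761 1.17787562]
top plate ((0.5317788124084473, -0.038935571908950806), (0.11925496906042099, 0.2696981132030487), 7.184061050415039) [[ 0.45575562  0.08739801]
 [ 0.48948327 -0.18018286]
 [ 0.60780203 -0.16526917]
 [ 0.5740744   0.10231172]]
up 14042 [ 0.20000394 -0.19997609  0.05000669] [0.55965772 0.08749512 1.17787562]
((0.3790892958641052, -0.05379496514797211), (0.35813450813293457, 0.2882193922996521), 1.2896358966827393)
side red 77 [ 0.53583764 -0.08767116  0.13596017] [ 0.52776814 -0.09623377  0.1087505 ] [ 0.54902085 -0.08278648  0.14892004]
side green 36 [ 0.53004135 -0.02830606  0.11123964] [ 0.52157648 -0.03990307  0.10428976] [ 0.53890416 -0.01759896  0.11498894]
side plate ((0.5321217179298401, -0.03728418052196503), (0.12123066186904907, 0.2707022428512573), 7.2547688484191895) [[ 0.4548993   0.08932877]
 [ 0.489084   -0.17920633]
 [ 0.6093441  -0.16389713]
 [ 0.57515943  0.10463797]]
up 13902 [ 0.20000954 -0.1686207   0.05002381] [0.55914126 0.09066204 0.69870388]
((0.3794777989387512, -0.03874766826629639), (0.35913944244384766, 0.25921860337257385), 0.08566038310527802)
```

View pics/top0c.png

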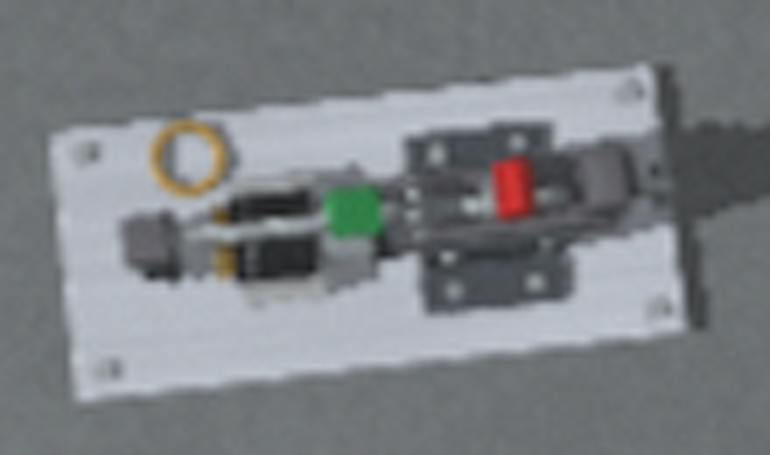

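View pics/side0c.png

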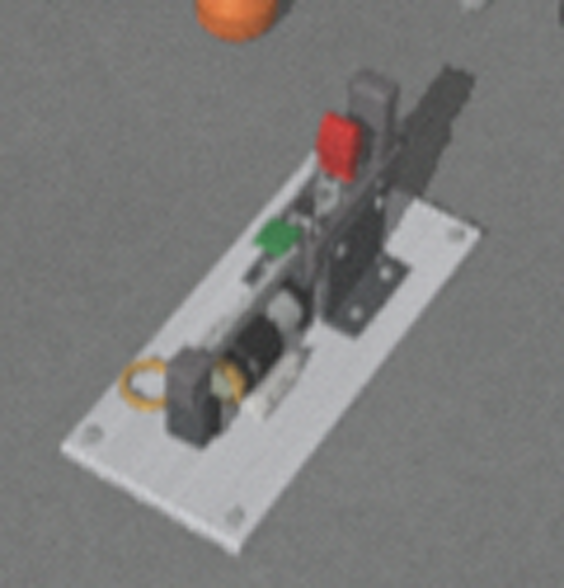

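The crops show the trigger at about crop-px (512,188) and the tab at about (354,210). The brass cell is at the moving-jaw end on the left. Next I'll work out the clamp frame and the hover move so the wrist camera can refine it.

```bash
cat >> h.py <<'E'
def delta(goal, Rg=None):
    st=sense(); Rc=R.from_quat(st['tool_rot'])
    d=Rc.inv().apply(np.array(goal)-st['tcp_pos'])*100
    rv=(Rc.inv()*Rg).as_rotvec() if Rg is not None else np.zeros(3)
    return np.round(rv,4),np.round(d,3)
E
python3 - <<'E'
from h import *
st=sense(); M=R.from_quat(st['tool_rot']).as_matrix(); print(M.round(3))
ex=np.array([-.125,.992,0]);ex/=np.linalg.norm(ex)
for sg in(1,-1):
    X=sg*ex;Y=np.array([0,0,-1.]);Z=np.cross(X,Y)
    Rg=R.from_matrix(np.stack([X,Y,Z],1))
    O=np.array([.531,-.039,0]); 
    print(sg,delta(O+ex*-.05+[0,0,.30],Rg))
E
```

```text
[[ 0.284 -0.     0.959]
 [-0.959  0.002  0.284]
 [-0.002 -1.     0.   ]]
1 (array([-2.6000e-03, -2.9792e+00,  3.0000e-04]), array([-38.712,  -4.965,  48.988]))
-1 (array([-0.0002,  0.1624, -0.0017]), array([-38.712,  -4.965,  48.988]))
```

View pics/wrist0.png

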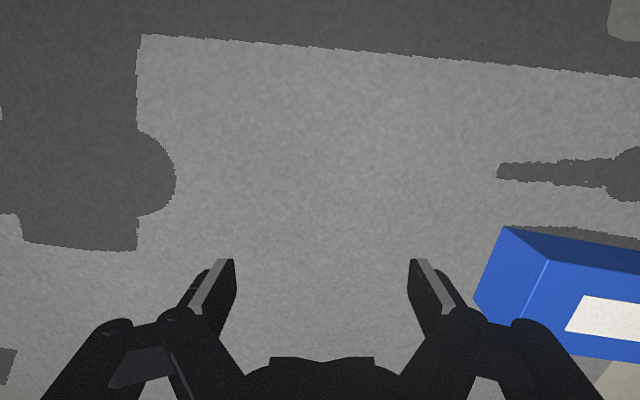

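The wrist view shows the open fingertips near (228,265) and (418,262). Now I'll move to hover over the clamp.

step_arm(moves=[[0,0.015,0,-3.5,-0.5,4.5,-1],[0,0.03,0,-7,-1,9,-1],[0,0.045,0,-11,-1.5,14,-1],[0,0.06,0,-15,-2,19,-1],[0,0.075,0,-19,-2.5,24,-1],[0,0.09,0,-23,-3,29,-1],[0,0.11,0,-27,-3.5,34,-1],[0,0.13,0,-31,-4,39,-1],[0,0.145,0,-35,-4.5,44,-1],[0,0.162,0,-38.7,-5,49,-1],[0,0.162,0,-38.7,-5,49,-1],[0,0.162,0,-38.7,-5,49,-1]])

```text
t: 1.65
tcp_pos: [0.5372, -0.0882, 0.3]
tool_rot: [-0.531, 0.468, -0.466, 0.531]
force: [0.4, 0.3, 0.2]
finger_gap: 0.999
```

Run:
```python
from h import *
s=save('wrist','w1'); print(sense())
print(proj(s,[[.531,-.039,.09]]))
```

```text
{'t': 1.7, 'q': array([-3.70350539e-01,  3.61693028e-01,  1.57459353e+00,  7.55309877e-04,
        1.20736260e+00,  1.07408256e+00]), 'qd': array([-0.02924882, -0.00599881,  0.00761177, -0.00036696, -0.00196805,
        0.00168288]), 'tau': array([ 9.28583946e-01, -3.67777598e+01, -1.84074765e+01,  6.97422260e-02,
       -1.01864946e-02,  6.91397741e-03]), 'tcp_pos': array([ 0.53668537, -0.08909355,  0.29989657]), 'tool_rot': array([ 0.53052528, -0.46827223,  0.46673518, -0.53049253]), 'force': array([-1.03338324, -0.57950116, -0.70817068]), 'ft_torque': array([-0.0231263 ,  0.02379963,  0.05626722]), 'finger_gap': 1.0006180209399576}
[[278.08681015 172.81622133]]
```

View pics/w1.png

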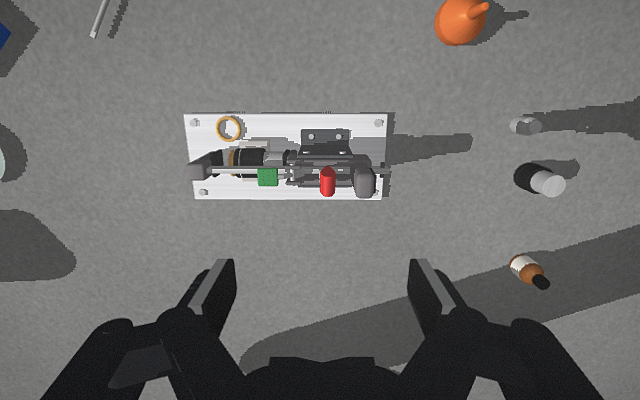

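The wrist view shows the tab at (268,176), the trigger at (328,181), the grip at (365,180) and the moving jaw at (205,170). Now to measure them with depth.

Run:
```python
from h import *
s=dict(np.load('/tmp/w1.npz')); c=cloud(s); hsv=cv2.cvtColor(s['frame'],cv2.COLOR_RGB2HSV)
near=(abs(c[...,0]-.53)<.12)&(abs(c[...,1]+.04)<.2)&(c[...,2]<.2)
pl=near&(abs(c[...,2]-.012)<.004)&(hsv[...,1]<40)&(hsv[...,2]>140)
r=cv2.minAreaRect(c[pl][:,:2].astype(np.float32)); print('plate',r)
b=cv2.boxPoints(r); print(b, np.median(c[pl][:,2]))
# long axis
e=[b[1]-b[0],b[2]-b[1]]; ex=max(e,key=np.linalg.norm); ex=ex/np.linalg.norm(ex); ex*=np.sign(ex[1]); ey=np.array([-ex[1],ex[0]]); print('ex',ex)
def st(n,m):
    p=c[m]; q=np.stack([p[:,:2]@ex,p[:,:2]@ey,p[:,2]],1); lo,hi=np.percentile(q,[3,97],axis=0); mid=(lo+hi)/2
    print(n,len(p),'along',lo[0].round(4),hi[0].round(4),'across',lo[1].round(4),hi[1].round(4),'z',lo[2].round(4),hi[2].round(4), 'midxy',(ex*mid[0]+ey*mid[1]).round(4))
H,V,S=hsv[...,0],hsv[...,2],hsv[...,1]
gr=near&(abs(H-65)<20)&(S>100); st('green',gr); st('greentop',gr&(c[...,2]>.107))
rd=near&((H<6)|(H>174))&(S>150); st('red',rd); st('redtop',rd&(c[...,2]>.139))
st('griptop',near&(c[...,2]>.143)&~rd)
al=c[...,:2]@ex; ac=c[...,:2]@ey
g=c[gr][:,:2]@ex
st('jaw',near&(abs(c[...,2]-.09)<.004)&(al>np.median(g)+.04))
st('bar',near&(abs(c[...,2]-.083)<.003)&(al>np.median(g)+.012)&(al<np.median(g)+.06))
print('plate mid along',np.array(r[0])@ex,np.array(r[0])@ey)
```

```text
plate ((0.530963659286499, -0.03923434019088745), (0.1194986030459404, 0.26987960934638977), 7.282212734222412)
[[ 0.4545918   0.08704339]
 [ 0.48880082 -0.18065931]
 [ 0.6073355  -0.16551207]
 [ 0.5731265   0.10219063]] 0.011636628425868961
ex [-0.12675658  0.9919339 ]
green 356 along -0.1072 -0.0874 across -0.532 -0.5137 z 0.1097 0.1127 midxy [ 0.531  -0.0302]
greentop 356 along -0.1072 -0.0874 across -0.532 -0.5137 z 0.1097 0.1127 midxy [ 0.531  -0.0302]
red 350 along -0.1673 -0.1535 across -0.5331 -0.5137 z 0.1139 0.1459 midxy [ 0.5395 -0.0928]
redtop 234 along -0.1662 -0.1555 across -0.5324 -0.5136 z 0.1401 0.146 midxy [ 0.5392 -0.0933]
griptop 384 along -0.204 -0.1891 across -0.5335 -0.5119 z 0.1433 0.1468 midxy [ 0.5434 -0.1287]
jaw 296 along -0.0215 -0.0032 across -0.5322 -0.5143 z 0.0863 0.0907 midxy [0.5206 0.0541]
bar 221 along -0.079 -0.039 across -0.5255 -0.5195 z 0.0811 0.0839 midxy [0.5258 0.0077]
plate mid along -0.10622100823914948 -0.5217076331530297
```

```bash
cat >> h.py <<'E'
ex=np.array([-.12676,.99193,0]); ey=np.array([-.99193,-.12676,0])
def CW(x,y,z): return ex*(-.107+x)+ey*(-.523+y)+np.array([0,0,z])
def toC(p): p=np.asarray(p); return np.stack([p@ex+.107,p@ey+.523,p[...,2]],-1)
Rg=R.from_matrix(np.stack([-ex,[0,0,-1.],np.cross(-ex,[0,0,-1.])],1))
E
python3 - <<'E'
from h import *
print(CW(0,0,0),toC(sense()['tcp_pos']))
print(delta(CW(-.0825,0,.2),Rg)); print(delta(CW(-.0825,0,.128),Rg))
E
```

```text
[ 0.53234271 -0.03984103  0.        ] [-0.0494048   0.00193917  0.29989657]
(array([ 0.0015, -0.001 , -0.0016]), array([3.325, 9.984, 0.212]))
(array([ 0.0015, -0.001 , -0.0016]), array([ 3.337, 17.184,  0.222]))
```

step_arm(moves=[[0,0,0,1.7,4,0.1,-1],[0.001,-0.001,-0.0015,3.3,8,0.2,-1],[0.001,-0.001,-0.0015,3.3,11,0.2,-1],[0.001,-0.001,-0.0015,3.3,13,0.2,-1],[0.001,-0.001,-0.0015,3.3,14,0.2,-1],[0.001,-0.001,-0.0015,3.3,14,0.2,-1],[0.001,-0.001,-0.0015,3.3,14,0.2,-1]], grip_force=20)

```text
t: 2.58
tcp_pos: [0.5429, -0.1221, 0.1607]
tool_rot: [-0.531, 0.467, -0.468, 0.531]
force: [0.0, -0.1, 0.2]
finger_gap: 0.999
```

Run:
```python
from h import *
s=save('wrist','w2'); st=sense(); print(st['t'],toC(st['tcp_pos']),st['force'])
s2=save('side','s2')
cv2.imwrite('pics/s2c.png',cv2.resize(s2['frame'][100:270,280:420],None,fx=3.5,fy=3.5,interpolation=cv2.INTER_CUBIC)[:,:,::-1])
print(delta(CW(-.0825,0,.128),Rg))
```

```text
2.625 [-0.0827871  -0.00023416  0.160833  ] [-0.15999598 -0.18045792 -0.46121112]
(array([-0.0012, -0.    ,  0.001 ]), array([-0.014,  3.284, -0.031]))
```

View pics/w2.png

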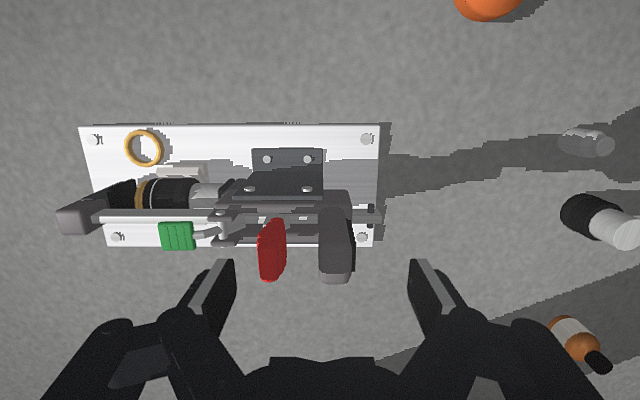

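View pics/s2c.png

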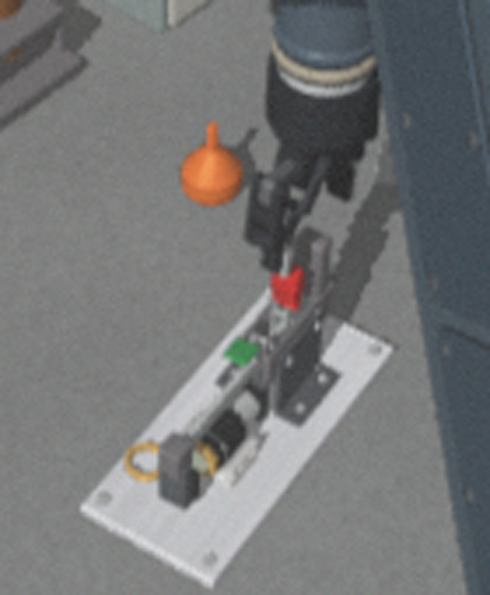

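The wrist view shows the trigger (272,248) and the grip (337,235) between the fingertips at (235,262) and (410,262). The side view agrees. Next, where the fingertips are in height.

Run:
```python
from h import *
s=dict(np.load('/tmp/w2.npz')); c=toC(cloud(s))
for u,v in [(228,263),(233,262),(236,268),(233,290),(222,265),(412,263),(408,268),(418,263),(412,290)]:
    print(u,v,c[v,u].round(4),s['z_map'][v,u].round(4))
m=(c[...,2]>.1)&(abs(c[...,1])<.02)
u,v=np.meshgrid(range(640),range(400))
for nm,k in(('L',(u>190)&(u<240)&(v>255)&(v<320)),('R',(u>405)&(u<450)&(v>255)&(v<320))):
    p=c[k&m]; print(nm,np.percentile(p,[1,50,99],axis=0).round(4))
H=cv2.cvtColor(s['frame'],cv2.COLOR_RGB2HSV); rd=((H[...,0]<6)|(H[...,0]>174))&(H[...,1]>150)&(v>200)&(c[...,2]<.2)
print('red',np.percentile(c[rd],[1,50,99],axis=0).round(4))
```

```text
228 263 [-0.0393 -0.0111  0.1617] 0.1396
233 262 [-0.0397 -0.008   0.1557] 0.1463
236 268 [0.0092 0.092  0.0003] 0.3257
233 290 [-0.0395  0.0052  0.1595] 0.1469
222 265 [-0.037  -0.011   0.1632] 0.1382
412 263 [-0.1253 -0.0092  0.1586] 0.1432
408 268 [-0.1761  0.0926 -0.0004] 0.3268
418 263 [-0.1267 -0.0115  0.1625] 0.1388
412 290 [-0.1252  0.0028  0.163 ] 0.143
L [[-0.0401 -0.0127  0.1558]
 [-0.0392 -0.0082  0.1756]
 [-0.027   0.0092  0.1993]]
R [[-0.1375 -0.0125  0.1557]
 [-0.1255 -0.008   0.1752]
 [-0.1246  0.0094  0.1982]]
red [[-0.0613 -0.0106  0.1061]
 [-0.0553 -0.0067  0.1383]
 [-0.0473  0.0096  0.1458]]
```

step_arm(moves=[[0,0,0,0,2,-0.05,-1],[0,0,0,0,3.6,-0.1,-1],[0,0,0,0,4.3,-0.1,-1],[0,0,0,0,4.3,-0.1,-1]])

```text
t: 3.18
tcp_pos: [0.5419, -0.1218, 0.1173]
tool_rot: [0.531, -0.467, 0.467, -0.531]
force: [-1.2, 0.0, 0.4]
finger_gap: 0.998
```

step_arm(moves=[[0,0,0,0.3,0,0,-1],[0,0,0,0.6,0,0,-1],[0,0,0,0.8,0,0,-1],[0,0,0,0.8,0,0,-1]])

```text
t: 3.68
tcp_pos: [0.5431, -0.1295, 0.1177]
tool_rot: [-0.53, 0.467, -0.468, 0.531]
force: [0.7, 2.3, 2.3]
finger_gap: 1.001
```

```bash
cat >> h.py <<'E'
def look(name):
    s=save('wrist',name); st=sense(); c=toC(cloud(s)); u,v=np.meshgrid(range(640),range(400))
    H=cv2.cvtColor(s['frame'],cv2.COLOR_RGB2HSV); z=c[...,2]
    rd=((H[...,0]<6)|(H[...,0]>174))&(H[...,1]>150)&(z<.16)&(abs(c[...,0]+.055)<.03)&(abs(c[...,1])<.02)
    f=st['force']
    print('t',round(st['t'],2),'tcp',toC(st['tcp_pos']).round(4),'F',f.round(2),'F along',round(f@ex,2))
    if rd.sum(): print('red',rd.sum(),np.percentile(c[rd],[1,50,99],axis=0).round(4)[:,0])
    j=(abs(z-.088)<.005)&(abs(c[...,1])<.02)&(c[...,0]>.05)&(c[...,0]<.14)
    if j.sum(): print('jaw top x',j.sum(),np.percentile(c[j][:,0],[1,3,50,99]).round(4))
    return s,c
E
python3 - <<'E'
from h import *
look('w3')
E
```

```text
t 3.73 tcp [-0.0903  0.0007  0.1177] F [0.25 1.96 2.44] F along 1.91
red 3025 [-0.0627 -0.0574 -0.0486]
jaw top x 1000 [0.0553 0.0613 0.0871 0.0974]
```

View pics/w3.png

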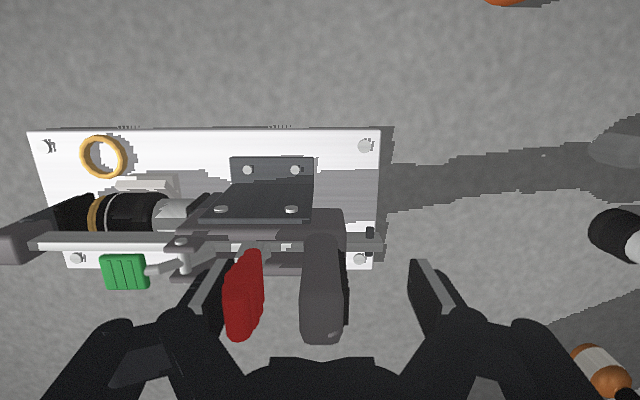

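The left pad is on the trigger face, with roughly 2 N of contact. First stroke now; the jaw is still about 10 mm clear of the cell.

step_arm(moves=[[0,0,0,0.4,0,0,-1],[0,0,0,0.8,0,0,-1],[0,0,0,1.2,0,0,-1],[0,0,0,1.5,0,0,-1],[0,0,0,1.5,0,0,-1]])

```text
t: 4.35
tcp_pos: [0.5447, -0.1433, 0.1171]
tool_rot: [-0.53, 0.468, -0.467, 0.531]
force: [2.1, 5.9, -0.1]
finger_gap: 1.004
```

Run:
```python
from h import *
look('w4')
```

```text
t 4.4 tcp [-0.1042  0.0008  0.1171] F [ 1.41  6.7  -0.31] F along 6.46
red 2702 [-0.0776 -0.0715 -0.0615]
jaw top x 498 [0.0513 0.0548 0.0804 0.0842]
```

View pics/w4.png

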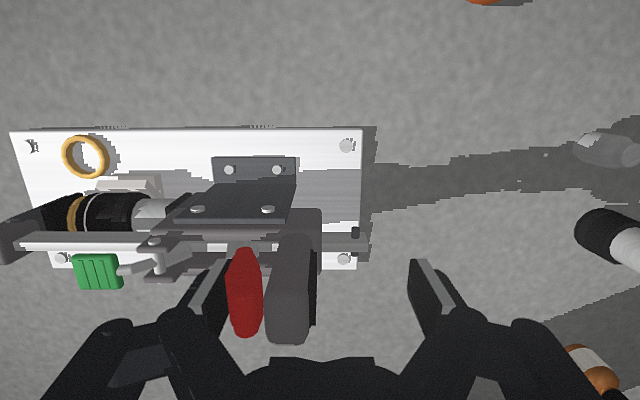

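Run:
```python
from h import *
for n in('w1','w2','w3','w4'):
    s=dict(np.load(f'/tmp/{n}.npz')); c=toC(cloud(s)); H=cv2.cvtColor(s['frame'],cv2.COLOR_RGB2HSV); z=c[...,2]
    b=(abs(H[...,0]-18)<8)&(H[...,1]>90)&(abs(c[...,1])<.02)&(z>.025)&(z<.065)&(c[...,0]>.03)&(c[...,0]<.09)
    print(n,'brass',b.sum(),np.percentile(c[b][:,0],[2,10,50,90,98]).round(4))
    j=(abs(c[...,1])<.016)&(z>.03)&(z<.092)&(c[...,0]>.063)&(c[...,0]<.13)&~b&(H[...,2]<110)
    for zl in (.03,.04,.05,.06,.07,.084):
        k=j&(z>zl)&(z<zl+.01)
        if k.sum()>10: print('  jaw z',zl,k.sum(),np.percentile(c[k][:,0],[1,5,50,99]).round(4))
    cv2.imwrite(f'pics/{n}z.png',cv2.resize(s['frame'][140:300,0:300],None,fx=2.6,fy=2.6,interpolation=cv2.INTER_CUBIC)[:,:,::-1])
```

```text
w1 brass 59 [0.0626 0.0629 0.0651 0.0668 0.0676]
  jaw z 0.03 47 [0.0839 0.084  0.0845 0.097 ]
  jaw z 0.04 47 [0.0839 0.0841 0.0845 0.0962]
  jaw z 0.05 101 [0.084  0.0843 0.0865 0.0962]
  jaw z 0.06 38 [0.0851 0.0852 0.0912 0.0982]
  jaw z 0.07 87 [0.0637 0.0657 0.0854 0.1011]
  jaw z 0.084 95 [0.0851 0.0852 0.0872 0.1037]
w2 brass 181 [0.0606 0.0635 0.0655 0.0674 0.068 ]
  jaw z 0.03 208 [0.0828 0.0832 0.084  0.0977]
  jaw z 0.04 230 [0.0831 0.0833 0.0841 0.0974]
  jaw z 0.05 338 [0.0683 0.0836 0.0866 0.0981]
  jaw z 0.06 178 [0.0822 0.085  0.0902 0.101 ]
  jaw z 0.07 366 [0.0636 0.0658 0.0853 0.1023]
  jaw z 0.084 319 [0.0842 0.0847 0.0863 0.1034]
w3 brass 294 [0.0617 0.0638 0.0654 0.0676 0.0842]
  jaw z 0.03 287 [0.0832 0.0835 0.0845 0.0984]
  jaw z 0.04 402 [0.0829 0.0834 0.0844 0.0984]
  jaw z 0.05 551 [0.0827 0.0834 0.0865 0.0984]
  jaw z 0.06 346 [0.071  0.0789 0.0897 0.0998]
  jaw z 0.07 637 [0.0636 0.0662 0.0853 0.102 ]
  jaw z 0.084 468 [0.084  0.0846 0.0861 0.0965]
w4 brass 292 [0.06   0.0638 0.0656 0.068  0.0794]
  jaw z 0.03 110 [0.078  0.0783 0.0796 0.0943]
  jaw z 0.04 352 [0.078  0.0783 0.0793 0.0932]
  jaw z 0.05 564 [0.0782 0.0785 0.0816 0.0933]
  jaw z 0.06 333 [0.0647 0.0706 0.0837 0.0953]
  jaw z 0.07 564 [0.0639 0.0661 0.0803 0.0949]
  jaw z 0.084 347 [0.0788 0.0793 0.0806 0.0835]
```

View pics/w3z.png

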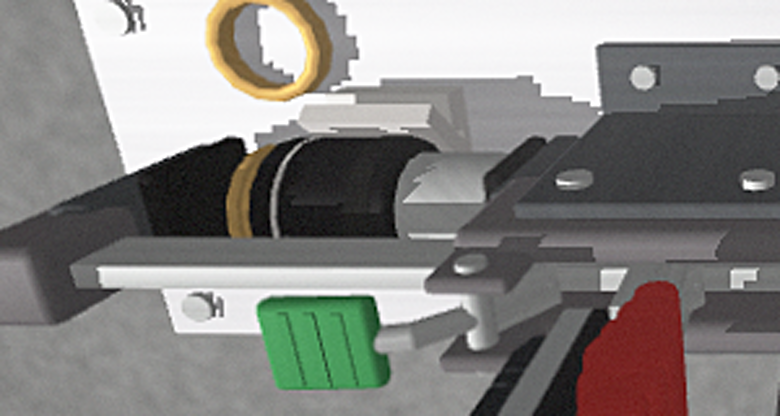

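View pics/w4z.png

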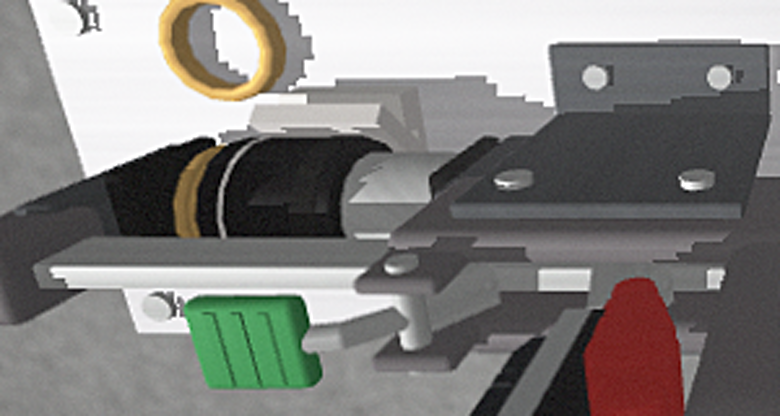

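The depth measurements show the pad face moving from 83.3 to 78.3 mm, with the flange's outer face near 67.8 mm, so a 10.5 mm gap is left. Release, then a second full stroke.

step_arm(moves=[[0,0,0,-0.8,0,0,-1],[0,0,0,-1.6,0,0,-1],[0,0,0,-1.6,0,0,-1],[0,0,0,-1.1,0,0,-1],[0,0,0,-0.6,0,0,-1],[0,0,0,-0.2,0,0,-1],[0,0,0,0.1,0,0,-1],[0,0,0,0.1,0,0,-1],[0,0,0,-0.8,0,0,-1],[0,0,0,-1.6,0,0,-1],[0,0,0,-1.6,0,0,-1]])

```text
t: 5.78
tcp_pos: [0.543, -0.1275, 0.1173]
tool_rot: [-0.53, 0.467, -0.467, 0.531]
force: [-0.3, 0.5, -0.1]
finger_gap: 0.995
```

```bash
cat >> h.py <<'E'
def pad(name):
    s,c=look(name); H=cv2.cvtColor(s['frame'],cv2.COLOR_RGB2HSV); z=c[...,2]
    b=(abs(H[...,0]-18)<8)&(H[...,1]>90)&(abs(c[...,1])<.02)&(z>.025)&(z<.058)&(c[...,0]>.03)&(c[...,0]<.075)
    print('brass',b.sum(),np.percentile(c[b][:,0],[2,10,50,90,98]).round(4))
    j=(abs(c[...,1])<.016)&(z>.03)&(z<.092)&(c[...,0]>.059)&(c[...,0]<.13)&~b&(H[...,2]<110)
    for zl in (.03,.04,.05):
        k=j&(z>zl)&(z<zl+.01)
        if k.sum()>10: print('  jaw z',zl,k.sum(),np.percentile(c[k][:,0],[1,5,50,99]).round(4))
    cv2.imwrite(f'pics/{name}z.png',cv2.resize(s['frame'][140:300,0:300],None,fx=2.6,fy=2.6,interpolation=cv2.INTER_CUBIC)[:,:,::-1])
E
python3 - <<'E'
from h import *
pad('w5')
E
```

```text
t 5.83 tcp [-0.0887  0.0004  0.1174] F [-0.96 -0.38 -0.69] F along -0.25
red 3090 [-0.0612 -0.0558 -0.0473]
jaw top x 1440 [0.0564 0.0646 0.0813 0.095 ]
brass 292 [0.0606 0.0637 0.0654 0.0675 0.0745]
  jaw z 0.03 72 [0.0736 0.074  0.0761 0.0887]
  jaw z 0.04 208 [0.0598 0.0737 0.0747 0.0886]
  jaw z 0.05 601 [0.0592 0.0599 0.0765 0.0885]
```

step_arm(moves=[[0,0,0,0.5,0,0,-1],[0,0,0,0.9,0,0,-1],[0,0,0,1.3,0,0,-1],[0,0,0,1.6,0,0,-1],[0,0,0,1.6,0,0,-1]])

```text
t: 6.45
tcp_pos: [0.545, -0.1429, 0.1169]
tool_rot: [-0.529, 0.469, -0.467, 0.531]
force: [0.4, 7.4, 1.2]
finger_gap: 1.002
```

step_arm(moves=[[0,0,0,-0.8,0,0,-1],[0,0,0,-1.5,0,0,-1],[0,0,0,-1.5,0,0,-1]])

```text
t: 6.82
tcp_pos: [0.5431, -0.128, 0.117]
tool_rot: [-0.53, 0.468, -0.467, 0.531]
force: [-0.4, 1.8, -0.2]
finger_gap: 1.003
```

Run:
```python
from h import *
pad('w6')
```

```text
t 6.88 tcp [-0.0888  0.0005  0.117 ] F [-0.09  2.33 -0.63] F along 2.32
red 3120 [-0.0613 -0.0559 -0.0472]
jaw top x 1465 [0.0547 0.0655 0.0773 0.0904]
brass 295 [0.0606 0.0637 0.0655 0.0676 0.0701]
  jaw z 0.03 39 [0.0689 0.0717 0.0804 0.0853]
  jaw z 0.04 79 [0.0594 0.0606 0.0715 0.0845]
  jaw z 0.05 527 [0.0591 0.0596 0.0726 0.0839]
```

View pics/w6z.png

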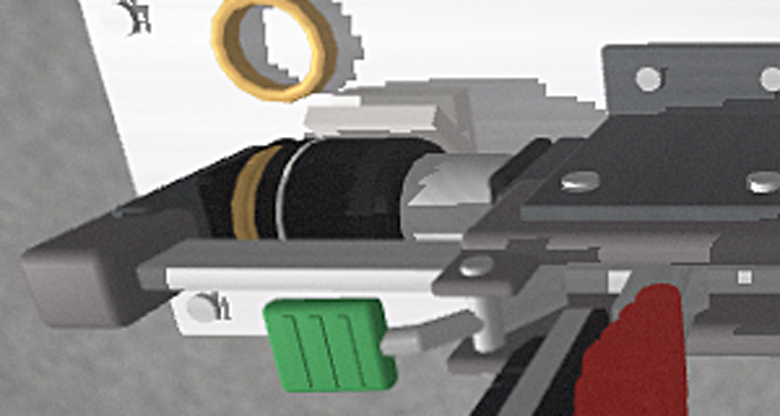

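The view shows a thin gap between the pad (about 230,200 in the crop) and the brass flange (258,195), about 1 mm of 6 mm left. From here I'll squeeze in small, force-checked steps.

step_arm(moves=[[0,0,0,0.4,0,0,-1],[0,0,0,0.7,0,0,-1],[0,0,0,0.7,0,0,-1]])

```text
t: 7.25
tcp_pos: [0.5439, -0.1349, 0.1172]
tool_rot: [-0.529, 0.469, -0.467, 0.531]
force: [0.2, 5.1, 3.0]
finger_gap: 0.998
```

step_arm(moves=[[0,0,0,0.2,0,0,-1],[0,0,0,0.3,0,0,-1],[0,0,0,0.3,0,0,-1]])

```text
t: 7.62
tcp_pos: [0.5441, -0.1372, 0.1171]
tool_rot: [-0.529, 0.469, -0.467, 0.531]
force: [0.7, 5.9, 1.2]
finger_gap: 0.996
```

Run:
```python
from h import *
pad('w7')
```

```text
t 7.67 tcp [-0.098   0.0006  0.1171] F [-0.7   5.75  1.46] F along 5.79
red 2842 [-0.0709 -0.0653 -0.056 ]
jaw top x 1348 [0.056  0.0652 0.0753 0.0884]
brass 277 [0.0629 0.0642 0.0657 0.0675 0.0682]
  jaw z 0.03 26 [0.069  0.0698 0.0808 0.0833]
  jaw z 0.04 68 [0.0594 0.06   0.0715 0.0838]
  jaw z 0.05 472 [0.0591 0.0598 0.0717 0.0827]
```

step_arm(moves=[[0,0,0,0.2,0,0,-1],[0,0,0,0.35,0,0,-1],[0,0,0,0.35,0,0,-1]])

```text
t: 8.05
tcp_pos: [0.5444, -0.1395, 0.1169]
tool_rot: [-0.528, 0.47, -0.466, 0.532]
force: [0.7, 6.0, 1.8]
finger_gap: 1.0
```

step_arm(moves=[[0,0,0,0.2,0,0,-1],[0,0,0,0.4,0,0,-1],[0,0,0,0.4,0,0,-1]])

```text
t: 8.43
tcp_pos: [0.5445, -0.1413, 0.1165]
tool_rot: [-0.527, 0.472, -0.466, 0.532]
force: [1.3, 9.9, 2.3]
finger_gap: 0.998
```

Run:
```python
from h import *
pad('w8')
```

```text
t 8.47 tcp [-0.1021  0.0008  0.1166] F [0.77 9.24 2.39] F along 9.07
red 2760 [-0.0754 -0.0696 -0.0596]
jaw top x 1295 [0.0531 0.0622 0.0727 0.086 ]
brass 268 [0.0596 0.0634 0.0649 0.0667 0.0681]
  jaw z 0.03 19 [0.0651 0.0685 0.0797 0.0818]
  jaw z 0.04 55 [0.0599 0.0638 0.0703 0.0819]
  jaw z 0.05 416 [0.0593 0.0597 0.0708 0.0812]
```

View pics/w8z.png

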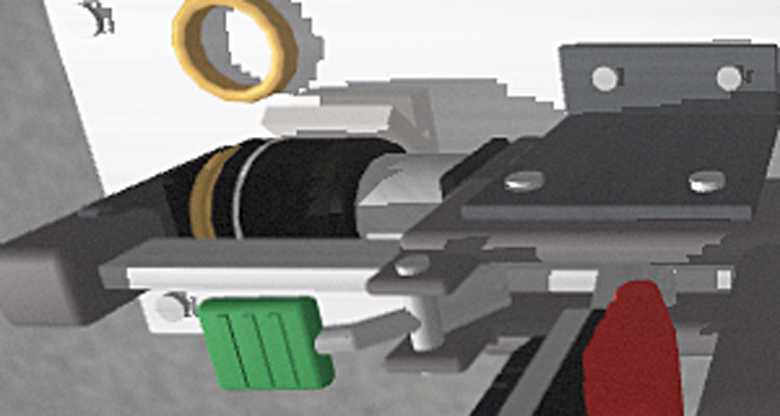

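The force is up to 9 N, so the cell is being pressed in; the flange has moved about 1 mm. A little more on this stroke, then a fresh one.

step_arm(moves=[[0,0,0,0.2,0,0,-1],[0,0,0,0.35,0,0,-1],[0,0,0,0.35,0,0,-1]])

```text
t: 8.85
tcp_pos: [0.5445, -0.142, 0.1163]
tool_rot: [-0.525, 0.474, -0.465, 0.533]
force: [1.3, 10.8, 2.8]
finger_gap: 1.004
```

Run:
```python
from h import *
pad('w9')
```

```text
t 8.9 tcp [-0.1028  0.0009  0.1163] F [ 1.48 11.64  2.96] F along 11.36
red 2759 [-0.0762 -0.0704 -0.0604]
jaw top x 1293 [0.0559 0.0648 0.0727 0.0861]
brass 275 [0.0602 0.0634 0.0648 0.067  0.0693]
  jaw z 0.03 13 [0.0782 0.0785 0.0799 0.0808]
  jaw z 0.04 48 [0.0593 0.0642 0.0705 0.0816]
  jaw z 0.05 411 [0.0591 0.0605 0.0711 0.0809]
```

Run:
```python
from h import *
out=[]
for n,(u0,v0) in (('w6',(70,180)),('w9',(55,180))):
    s=dict(np.load(f'/tmp/{n}.npz')); f=s['frame'].copy()
    f=cv2.resize(f[v0:v0+60,u0:u0+130],None,fx=6,fy=6,interpolation=cv2.INTER_NEAREST)
    for x,r,col in ((0,.015,(255,0,0)),(.024,.019,(0,255,0)),(.060,.019,(0,255,255)),(.063,.017,(255,0,255))):
        for a in np.linspace(-.5,1.3,15):
            p=proj(s,[CW(x,r*np.sin(a)*-1,.04+r*np.cos(a))])[0]
            cv2.circle(f,tuple(np.round((p-[u0-.5,v0-.5])*6).astype(int)),1,col,-1)
    out.append(f)
cv2.imwrite('pics/cmp.png',np.vstack(out)[:,:,::-1])
```

```text
(no output)
```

View pics/cmp.png

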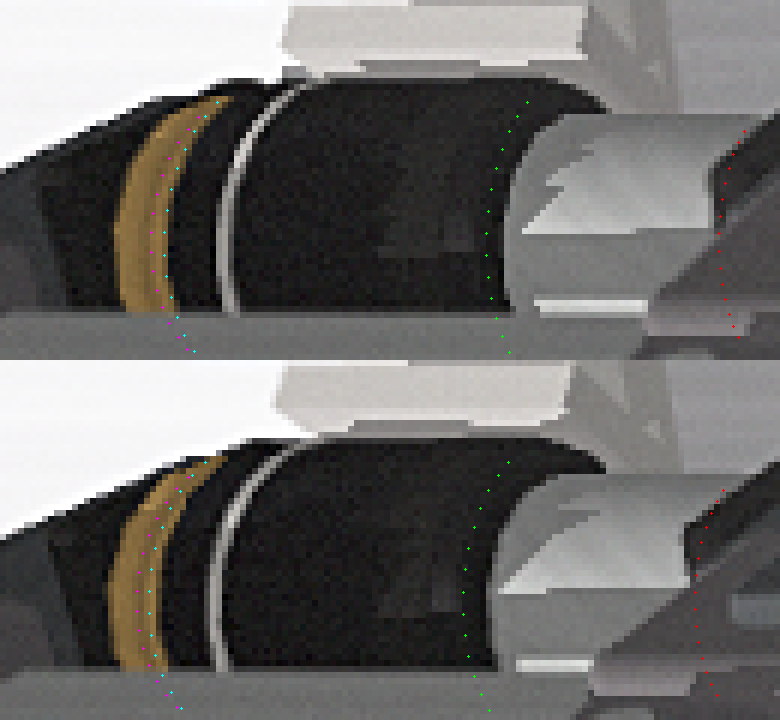

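The frame-fitted overlay shows the eyepiece has slid back about 1 mm onto the fixed jaw. The cell still stands off about 4–5 mm, so the press is just starting. Since the arm behaves like about 4 N/mm, a 4 mm command caps the face force at about 16 N.

step_arm(moves=[[0,0,0,0.2,0,0,-1],[0,0,0,0.38,0,0,-1],[0,0,0,0.38,0,0,-1],[0,0,0,0.38,0,0,-1]])

```text
t: 9.4
tcp_pos: [0.5445, -0.1428, 0.1159]
tool_rot: [-0.524, 0.476, -0.464, 0.533]
force: [0.5, 11.3, 2.8]
finger_gap: 0.998
```

Run:
```python
from h import *
pad('w10')
```

```text
t 9.45 tcp [-0.1037  0.001   0.116 ] F [ 1.58 11.49  2.17] F along 11.19
red 2754 [-0.0771 -0.0713 -0.0612]
jaw top x 1304 [0.0541 0.0653 0.0725 0.086 ]
brass 232 [0.0599 0.0631 0.0644 0.0661 0.0671]
  jaw z 0.03 12 [0.0644 0.0663 0.0795 0.081 ]
  jaw z 0.04 58 [0.0598 0.0636 0.0694 0.0811]
  jaw z 0.05 402 [0.0592 0.0607 0.0704 0.0802]
```

View pics/w10.png

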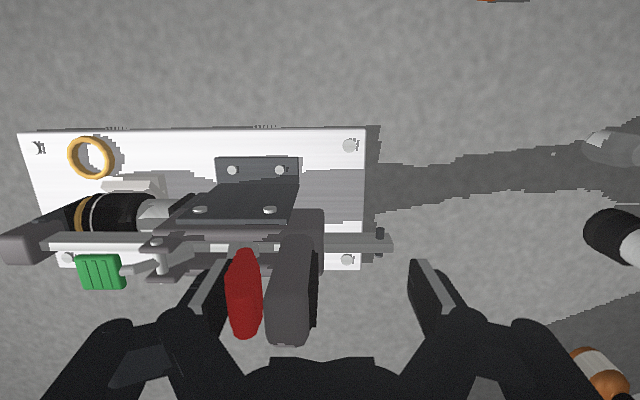

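The face force is steady at 11 N while the trigger and brass advance, so the press plateau is about 11 N at the face. I'll release, straighten the tool and take a new stroke.

Run:
```python
from h import *
print(delta(CW(-.0885,0.0005,.118),Rg))
```

```text
(array([ 0.001 , -0.0094, -0.0217]), array([-1.525, -0.172,  0.037]))
```

step_arm(moves=[[0,-0.004,-0.01,-0.8,-0.1,0,-1],[0.001,-0.009,-0.021,-1.5,-0.17,0.03,-1],[0.001,-0.009,-0.021,-1.5,-0.17,0.03,-1],[0.001,-0.009,-0.021,-1.5,-0.17,0.03,-1]])

```text
t: 9.95
tcp_pos: [0.543, -0.1281, 0.118]
tool_rot: [-0.53, 0.468, -0.467, 0.531]
force: [-0.9, 2.5, 0.5]
finger_gap: 1.001
```

Run:
```python
from h import *
pad('w11'); print(delta(CW(-.0885,0.0005,.118),Rg))
```

```text
t 10.0 tcp [-0.0889  0.0006  0.118 ] F [-0.23  2.72 -0.22] F along 2.73
red 3071 [-0.0613 -0.0559 -0.0472]
jaw top x 1427 [0.0557 0.064  0.074  0.0872]
brass 265 [0.0597 0.0627 0.0643 0.0664 0.0678]
  jaw z 0.03 28 [0.067  0.0704 0.0784 0.0812]
  jaw z 0.04 48 [0.0664 0.0668 0.0739 0.081 ]
  jaw z 0.05 430 [0.0591 0.06   0.0703 0.0805]
(array([ 0.0001, -0.0008, -0.0009]), array([-0.042, -0.005,  0.011]))
```

View pics/w11z.png

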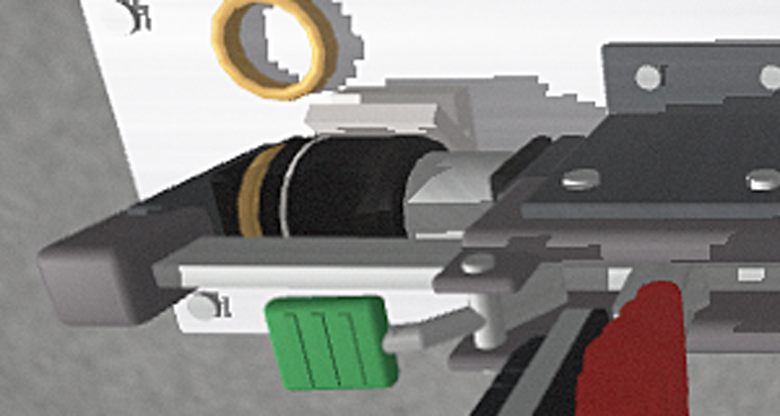

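step_arm(moves=[[0,0,0,0.25,0,0,-1],[0,0,0,0.5,0,0,-1],[0,0,0,0.7,0,0,-1],[0,0,0,0.7,0,0,-1]])

```text
t: 10.5
tcp_pos: [0.5438, -0.1348, 0.1181]
tool_rot: [-0.53, 0.468, -0.467, 0.531]
force: [-1.1, 4.2, 3.9]
finger_gap: 1.0
```

step_arm(moves=[[0,0,0,0.2,0,0,-1],[0,0,0,0.35,0,0,-1],[0,0,0,0.35,0,0,-1]])

```text
t: 10.88
tcp_pos: [0.544, -0.1368, 0.118]
tool_rot: [-0.529, 0.469, -0.467, 0.531]
force: [-0.2, 8.6, 3.5]
finger_gap: 1.002
```

Run:
```python
from h import *
pad('w12')
```

```text
t 10.93 tcp [-0.0976  0.0008  0.118 ] F [-0.42  7.66  3.88] F along 7.65
red 2798 [-0.0704 -0.0648 -0.0556]
jaw top x 1394 [0.0544 0.0651 0.073  0.086 ]
brass 234 [0.0624 0.0629 0.064  0.0658 0.0671]
  jaw z 0.03 17 [0.0704 0.0707 0.0786 0.0814]
  jaw z 0.04 53 [0.0598 0.0652 0.0696 0.0809]
  jaw z 0.05 401 [0.0592 0.0602 0.0697 0.0802]
```

step_arm(moves=[[0,0,0,0.2,0,0,-1],[0,0,0,0.35,0,0,-1],[0,0,0,0.35,0,0,-1]])

```text
t: 11.3
tcp_pos: [0.5441, -0.1383, 0.1178]
tool_rot: [-0.528, 0.47, -0.466, 0.532]
force: [0.9, 9.6, 3.8]
finger_gap: 0.999
```

step_arm(moves=[[0,0,0,0.2,0,0,-1],[0,0,0,0.38,0,0,-1],[0,0,0,0.38,0,0,-1]])

```text
t: 11.68
tcp_pos: [0.5442, -0.1397, 0.1176]
tool_rot: [-0.527, 0.472, -0.465, 0.532]
force: [1.7, 10.9, 3.6]
finger_gap: 1.005
```

step_arm(moves=[[0,0,0,0.2,0,0,-1],[0,0,0,0.38,0,0,-1],[0,0,0,0.38,0,0,-1]])

```text
t: 12.05
tcp_pos: [0.5443, -0.1409, 0.1173]
tool_rot: [-0.526, 0.474, -0.464, 0.533]
force: [1.6, 10.8, 2.8]
finger_gap: 1.001
```

Run:
```python
from h import *
pad('w13')
```

```text
t 12.1 tcp [-0.1017  0.001   0.1172] F [0.81 9.98 3.45] F along 9.8
red 2738 [-0.0749 -0.0691 -0.0594]
jaw top x 1367 [0.0544 0.0636 0.0712 0.0845]
brass 142 [0.0598 0.0616 0.063  0.0643 0.0655]
  jaw z 0.03 17 [0.0643 0.0672 0.0772 0.0794]
  jaw z 0.04 51 [0.0591 0.061  0.0673 0.0783]
  jaw z 0.05 420 [0.0592 0.0599 0.0682 0.0785]
```

step_arm(moves=[[0,0,0,0.2,0,0,-1],[0,0,0,0.38,0,0,-1],[0,0,0,0.38,0,0,-1]])

```text
t: 12.48
tcp_pos: [0.5443, -0.1418, 0.1169]
tool_rot: [-0.524, 0.476, -0.463, 0.533]
force: [0.7, 11.3, 2.8]
finger_gap: 1.001
```

step_arm(moves=[[0,0,0,0.2,0,0,-1],[0,0,0,0.38,0,0,-1],[0,0,0,0.38,0,0,-1]])

```text
t: 12.85
tcp_pos: [0.5444, -0.1427, 0.1166]
tool_rot: [-0.523, 0.478, -0.462, 0.534]
force: [1.2, 12.2, 3.1]
finger_gap: 1.0
```

Run:
```python
from h import *
pad('w14');print(delta(CW(-.0885,0.0005,.118),Rg))
```

```text
t 12.9 tcp [-0.1035  0.0012  0.1166] F [ 1.01 11.52  2.79] F along 11.3
red 2716 [-0.0771 -0.0713 -0.0611]
jaw top x 1322 [0.0543 0.0627 0.0701 0.0832]
brass 93 [0.0577 0.0608 0.0623 0.0637 0.0651]
  jaw z 0.03 16 [0.0679 0.0681 0.0762 0.0778]
  jaw z 0.04 46 [0.0594 0.0598 0.0662 0.0777]
  jaw z 0.05 393 [0.0592 0.0605 0.0669 0.0768]
(array([ 0.0028, -0.0098, -0.0269]), array([-1.506, -0.099,  0.05 ]))
```

step_arm(moves=[[0.001,-0.005,-0.013,-0.8,-0.05,0.02,-1],[0.003,-0.01,-0.027,-1.5,-0.1,0.05,-1],[0.003,-0.01,-0.027,-1.5,-0.1,0.05,-1],[0.003,-0.01,-0.027,-1.5,-0.1,0.05,-1]])

```text
t: 13.4
tcp_pos: [0.5432, -0.128, 0.118]
tool_rot: [-0.531, 0.467, -0.467, 0.531]
force: [0.0, 1.6, 0.1]
finger_gap: 1.004
```

Run:
```python
from h import *
pad('w15')
o=[]
for n in('w6','w11','w15'):
    s=dict(np.load(f'/tmp/{n}.npz')); o.append(cv2.resize(s['frame'][188:234,70:200],None,fx=6,fy=4.3*1,interpolation=cv2.INTER_CUBIC))
cv2.imwrite('pics/cmp2.png',np.vstack(o)[:,:,::-1])
```

```text
t 13.45 tcp [-0.0888  0.0004  0.118 ] F [-0.61  3.35 -0.74] F along 3.4
red 3054 [-0.0612 -0.0558 -0.0472]
jaw top x 1413 [0.0546 0.0631 0.071  0.084 ]
brass 116 [0.0594 0.0598 0.0624 0.0637 0.065 ]
  jaw z 0.03 26 [0.0669 0.0674 0.0754 0.0773]
  jaw z 0.04 56 [0.0595 0.064  0.0702 0.0782]
  jaw z 0.05 424 [0.0591 0.0605 0.0673 0.0779]
```

View pics/cmp2.png

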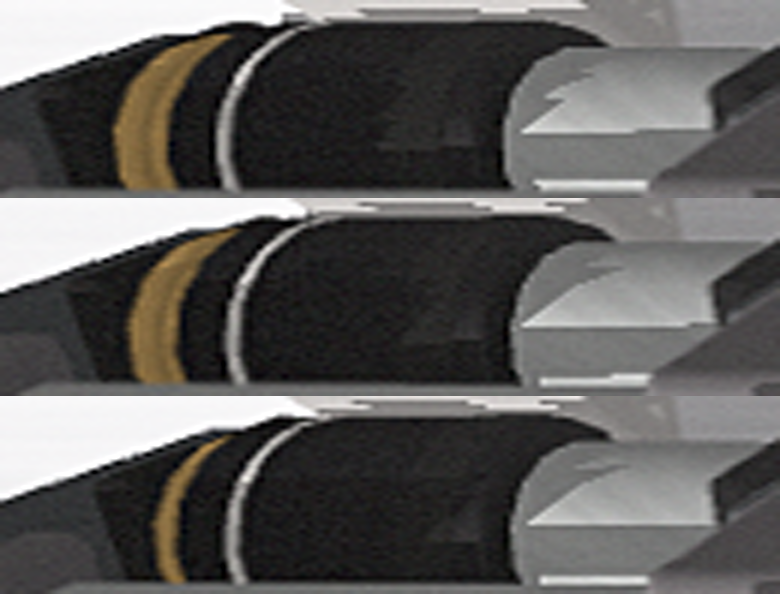

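The stacked views show the visible brass narrowing from 57 to 52 to 25 px at about 9 px/mm. Allowing for the rim hiding about 1.3 mm, roughly 1 mm of stand-off is left. The final stroke goes in force-capped steps.

step_arm(moves=[[0,0,0,0.25,0,0,-1],[0,0,0,0.5,0,0,-1],[0,0,0,0.65,0,0,-1],[0,0,0,0.65,0,0,-1]])

```text
t: 13.95
tcp_pos: [0.544, -0.1343, 0.1181]
tool_rot: [-0.53, 0.467, -0.467, 0.531]
force: [-1.1, 4.4, 2.7]
finger_gap: 0.999
```

step_arm(moves=[[0,0,0,0.2,0,0,-1],[0,0,0,0.33,0,0,-1],[0,0,0,0.33,0,0,-1]])

```text
t: 14.32
tcp_pos: [0.5441, -0.1362, 0.118]
tool_rot: [-0.53, 0.468, -0.467, 0.531]
force: [0.7, 8.3, 4.3]
finger_gap: 0.998
```

step_arm(moves=[[0,0,0,0.2,0,0,-1],[0,0,0,0.33,0,0,-1],[0,0,0,0.33,0,0,-1]])

```text
t: 14.7
tcp_pos: [0.5442, -0.1374, 0.1178]
tool_rot: [-0.528, 0.47, -0.466, 0.532]
force: [1.3, 9.5, 3.6]
finger_gap: 1.003
```

Run:
```python
from h import *
pad('w16')
```

```text
t 14.75 tcp [-0.0983  0.0006  0.1178] F [1.05 8.87 3.81] F along 8.67
red 2792 [-0.0712 -0.0655 -0.0563]
jaw top x 1402 [0.054  0.0624 0.0698 0.0832]
brass 84 [0.0604 0.0611 0.0622 0.0635 0.0654]
  jaw z 0.03 20 [0.0682 0.0734 0.0758 0.0771]
  jaw z 0.04 43 [0.0609 0.0635 0.0662 0.0767]
  jaw z 0.05 410 [0.0591 0.06   0.0668 0.0763]
```

step_arm(moves=[[0,0,0,0.2,0,0,-1],[0,0,0,0.35,0,0,-1],[0,0,0,0.35,0,0,-1]])

```text
t: 15.12
tcp_pos: [0.5442, -0.1383, 0.1176]
tool_rot: [-0.527, 0.472, -0.465, 0.532]
force: [1.2, 11.5, 3.5]
finger_gap: 0.999
```

step_arm(moves=[[0,0,0,0.2,0,0,-1],[0,0,0,0.35,0,0,-1],[0,0,0,0.35,0,0,-1]])

```text
t: 15.5
tcp_pos: [0.5442, -0.1388, 0.1173]
tool_rot: [-0.526, 0.474, -0.464, 0.533]
force: [0.7, 12.3, 3.9]
finger_gap: 0.998
```

Run:
```python
from h import *
pad('w17')
```

```text
t 15.55 tcp [-0.0997  0.0008  0.1173] F [ 1.14 12.32  4.55] F along 12.08
red 2786 [-0.0726 -0.0671 -0.0576]
jaw top x 1381 [0.0561 0.062  0.0694 0.083 ]
brass 81 [0.0602 0.061  0.0622 0.0634 0.0654]
  jaw z 0.03 13 [0.0741 0.0743 0.075  0.0765]
  jaw z 0.04 43 [0.0593 0.0627 0.066  0.0767]
  jaw z 0.05 385 [0.0592 0.0603 0.0666 0.0759]
```

Run:
```python
from h import *
s=dict(np.load('/tmp/w15.npz'))
def col(x,r,v):
    a=np.linspace(-2.2,2.2,2000); P=np.array([CW(x,r*np.sin(t),.04+r*np.cos(t)) for t in a]); uv=proj(s,P)
    # visible side: choose crossing with smallest depth to camera
    k=[i for i in range(len(a)-1) if (uv[i,1]-v)*(uv[i+1,1]-v)<=0]
    d=[(np.linalg.norm(P[i]-s['xyz']),uv[i,0],a[i]) for i in k]; return min(d)[1:] if d else None
for b in (-.003,-.002,0,.001):
  print(b,'rear',col(.024+b,.019,216),'rim',col(.060+b,.019,216),[ (q,round(col(.063+q+b,.017,216)[0],2)) for q in(0,.001,.002,.003)])
f=s['frame'][205:228,90:115].astype(int)
for v in (208,212,216,220): print(v,[tuple(x) for x in s['frame'][v,92:112]])
g=s['frame'][216,145:170].sum(-1); print(g)
```

```text
-0.003 rear (np.float64(155.4258948059061), np.float64(-0.46553276638319163)) rim (np.float64(101.768613187451), np.float64(-0.4611305652826414)) [(0, np.float64(99.52)), (0.001, np.float64(98.05)), (0.002, np.float64(96.59)), (0.003, np.float64(95.13))]
-0.002 rear (np.float64(153.9259712941559), np.float64(-0.46553276638319163)) rim (np.float64(100.28976270321462), np.float64(-0.4611305652826414)) [(0, np.float64(98.05)), (0.001, np.float64(96.59)), (0.002, np.float64(95.13)), (0.003, np.float64(93.67))]
0 rear (np.float64(150.92303794823601), np.float64(-0.4633316658329165)) rim (np.float64(97.33409306105054), np.float64(-0.4611305652826414)) [(0, np.float64(95.13)), (0.001, np.float64(93.67)), (0.002, np.float64(92.21)), (0.003, np.float64(90.75))]
0.001 rear (np.float64(149.42460221001096), np.float64(-0.4633316658329165)) rim (np.float64(95.8572834237925), np.float64(-0.4611305652826414)) [(0, np.float64(93.67)), (0.001, np.float64(92.21)), (0.002, np.float64(90.75)), (0.003, np.float64(89.29))]
208 [(np.uint8(26), np.uint8(26), np.uint8(28)), (np.uint8(28), np.uint8(31), np.ui
[... 2901 characters left out ...]
02), np.uint8(62)), (np.uint8(76), np.uint8(60), np.uint8(36)), (np.uint8(17), np.uint8(23), np.uint8(21)), (np.uint8(22), np.uint8(22), np.uint8(26)), (np.uint8(28), np.uint8(29), np.uint8(25)), (np.uint8(23), np.uint8(22), np.uint8(23)), (np.uint8(26), np.uint8(27), np.uint8(29)), (np.uint8(24), np.uint8(28), np.uint8(27)), (np.uint8(18), np.uint8(15), np.uint8(14)), (np.uint8(74), np.uint8(75), np.uint8(76)), (np.uint8(152), np.uint8(152), np.uint8(147)), (np.uint8(123), np.uint8(120), np.uint8(119)), (np.uint8(38), np.uint8(39), np.uint8(39)), (np.uint8(21), np.uint8(21), np.uint8(24))]
[107 121 130 135 134 107  98 102  76  31 317 394 364 385 621 599 583 582
 576 573 569 556 544 542 555]
```

Run:
```python
from h import *
for n in('w6','w11','w14','w15','w16','w17'):
    s=dict(np.load(f'/tmp/{n}.npz')); 
    f=s['frame'].astype(float); ch=f[...,0]-f[...,2]  # brass chroma
    w=[];pr=[]
    for v in range(206,222):
        row=ch[v,60:115]; 
        if n=='x': print(row)
        m=row>15; pk=np.percentile(row[row>30],85) if (row>30).any() else 75
        w.append(row[row>8].sum()/75)
    print(n,np.median(w).round(2),np.std(w).round(2))
```

```text
w6 7.87 0.31
w11 7.1 0.36
w14 2.57 0.25
w15 3.16 0.28
w16 2.56 0.26
w17 2.5 0.28
```

Run:
```python
from h import *
def col(s,x,r,v):
    a=np.linspace(-2.2,2.2,1500); P=np.array([CW(x,r*np.sin(t),.04+r*np.cos(t)) for t in a]); uv=proj(s,P)
    k=[i for i in range(len(a)-1) if (uv[i,1]-v)*(uv[i+1,1]-v)<=0]
    return min([(np.linalg.norm(P[i]-s['xyz']),uv[i,0]) for i in k])[1]
for n in('w14','w15','w16','w17'):
    s=dict(np.load(f'/tmp/{n}.npz')); b=-.0025
    w=[[col(s,.060+b,.019,v)-col(s,.063+q+b,.017,v) for q in(0,.001)] for v in(208,213,218)]
    print(n,np.mean(w,0))
```

```text
w14 [1.80117835 3.19791715]
w15 [2.1780252  3.63651652]
w16 [1.98447076 3.42163918]
w17 [1.91470315 3.33194699]
```

The estimates put the stand-off at about 0.4 mm, with the force rising past the old plateau, so it's close to home. Next a gentle continuation.

step_arm(moves=[[0,0,0,0.2,0,0,-1],[0,0,0,0.36,0,0,-1],[0,0,0,0.36,0,0,-1]])

```text
t: 15.92
tcp_pos: [0.5441, -0.1391, 0.1171]
tool_rot: [-0.524, 0.476, -0.463, 0.534]
force: [1.7, 11.9, 3.2]
finger_gap: 1.003
```

```bash
cat >> h.py <<'E'
def bw(n):
    s=dict(np.load(f'/tmp/{n}.npz')); f=s['frame'].astype(float); ch=f[...,0]-f[...,2]
    w=[(lambda r:r[r>8].sum()/75)(ch[v,60:115]) for v in range(206,222)]
    def col(x,r,v):
        a=np.linspace(-2.2,2.2,1500); P=np.array([CW(x,r*np.sin(t),.04+r*np.cos(t)) for t in a]); uv=proj(s,P)
        k=[i for i in range(len(a)-1) if (uv[i,1]-v)*(uv[i+1,1]-v)<=0]
        return min([(np.linalg.norm(P[i]-s['xyz']),uv[i,0]) for i in k])[1]
    b=-.0025
    m=np.mean([[col(.060+b,.019,v)-col(.063+q+b,.017,v) for q in(0,.001)] for v in(208,213,218)],0)
    print('standoff mm est',round((np.mean(w)-m[0])/(m[1]-m[0]),2))
E
python3 - <<'E'
from h import *
pad('w18'); [bw(n) for n in('w15','w16','w17','w18')]
st=sense(); print(st['ft_torque'],st['q'])
E
```

```text
t 15.97 tcp [-0.1     0.0009  0.1171] F [ 0.53 12.47  3.67] F along 12.3
red 2779 [-0.0731 -0.0676 -0.058 ]
jaw top x 1352 [0.0544 0.0619 0.0691 0.0824]
brass 78 [0.0609 0.0614 0.0622 0.0635 0.0645]
  jaw z 0.03 14 [0.0673 0.0714 0.0751 0.0769]
  jaw z 0.04 38 [0.0591 0.0595 0.0658 0.0768]
  jaw z 0.05 394 [0.0591 0.0596 0.0664 0.0759]
standoff mm est 0.7
standoff mm est 0.42
standoff mm est 0.38
standoff mm est 0.37
[ 2.03194753 -0.19434623 -0.16979703] [-0.45831292  0.63494103  1.69764142  0.02430552  0.82333873  0.97715706]
```

Brass has stopped moving while the trigger still advances, so the flange is home and the pad is compressing. Plateau scaling (11 N at the face ≈ 8 N at the jaw) gives roughly 10–13 N on the cell now. I'll raise the face force to about 14.5 N and hold.

step_arm(moves=[[0,0,0,0.25,0,0,-1],[0,0,0,0.43,0,0,-1],[0,0,0,0.43,0,0,-1],[0,0,0,0.43,0,0,-1]])

```text
t: 16.48
tcp_pos: [0.5441, -0.1397, 0.1168]
tool_rot: [-0.522, 0.478, -0.462, 0.534]
force: [1.6, 13.1, 3.7]
finger_gap: 1.004
```

Run:
```python
from h import *
pad('w19'); bw('w19')
```

```text
t 16.52 tcp [-0.1006  0.001   0.1167] F [ 1.8  13.49  4.48] F along 13.15
red 2779 [-0.0738 -0.0682 -0.0584]
jaw top x 1321 [0.0544 0.0618 0.069  0.0823]
brass 76 [0.0601 0.0611 0.0623 0.0636 0.0651]
  jaw z 0.04 40 [0.0598 0.061  0.0657 0.0765]
  jaw z 0.05 380 [0.0591 0.0597 0.0663 0.0756]
standoff mm est 0.4
```

The competing estimates of jaw force now span about 11–19 N. One more small rise, to about 14.5 N at the face, clears 12 N on every estimate and stays under 24 N. I'll hold it there.

step_arm(moves=[[0,0,0,0.25,0,0,-1],[0,0,0,0.4,0,0,-1],[0,0,0,0.45,0,0,-1],[0,0,0,0.45,0,0,-1],[0,0,0,0.45,0,0,-1],[0,0,0,0.45,0,0,-1]])

```text
t: 17.27
tcp_pos: [0.544, -0.1401, 0.1164]
tool_rot: [-0.52, 0.481, -0.46, 0.535]
force: [2.8, 14.6, 4.0]
finger_gap: 1.001
```

Run:
```python
from h import *
pad('w20'); bw('w20')
import time
for i in range(4):
    s=snapshot('wrist'); print(sense()['force']@ex)
```

```text
t 17.32 tcp [-0.1009  0.0011  0.1164] F [ 2.69 14.19  4.22] F along 13.73
red 2791 [-0.0742 -0.0687 -0.0587]
jaw top x 1307 [0.0547 0.0615 0.0689 0.0821]
brass 83 [0.0607 0.0612 0.0624 0.0638 0.0666]
  jaw z 0.04 38 [0.0593 0.0596 0.0656 0.0763]
  jaw z 0.05 372 [0.0592 0.0604 0.0665 0.0756]
standoff mm est 0.38
13.4600428783057
15.51611960705055
13.200691046733192
14.194196315337178
```

step_arm(moves=[[0,0,0,0.3,0,0,-1],[0,0,0,0.42,0,0,-1],[0,0,0,0.48,0,0,-1],[0,0,0,0.48,0,0,-1],[0,0,0,0.48,0,0,-1],[0,0,0,0.48,0,0,-1]])

```text
t: 18.27
tcp_pos: [0.544, -0.1405, 0.1161]
tool_rot: [-0.518, 0.484, -0.458, 0.536]
force: [2.5, 14.9, 4.6]
finger_gap: 1.003
```

Run:
```python
from h import *
pad('w21'); bw('w21')
f=[]
for i in range(6):
    s=snapshot('wrist'); f.append(sense()['force']@ex)
print(np.round(f,1),np.mean(f))
```

```text
t 18.32 tcp [-0.1013  0.0013  0.116 ] F [ 2.44 15.13  4.31] F along 14.7
red 2789 [-0.0747 -0.0692 -0.0592]
jaw top x 1262 [0.0556 0.0617 0.0689 0.0821]
brass 76 [0.0598 0.0608 0.0623 0.0637 0.0666]
  jaw z 0.04 34 [0.0592 0.0597 0.0661 0.0761]
  jaw z 0.05 366 [0.0592 0.0597 0.0663 0.0758]
standoff mm est 0.38
[15.5 14.9 15.6 14.4 15.  15.6] 15.155387967539353
```

View pics/w21.png

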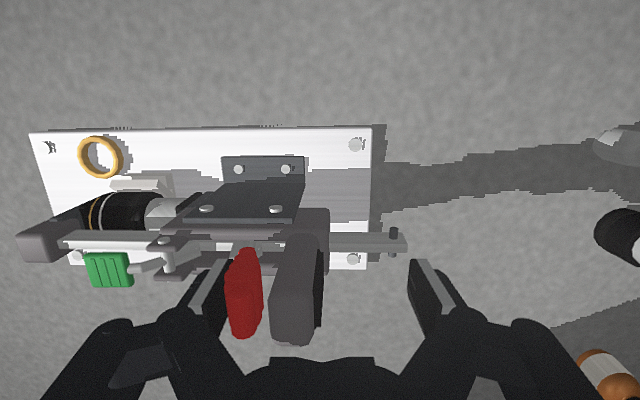

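The force is steady at 15.2 N at the face, well above the plateau, and the brass isn't moving (estimated stand-off 0.4 mm). Now I'll release the trigger, straighten and lift clear.

Run:
```python
from h import *
print(delta(CW(-.085,0,.118),Rg))
```

```text
(array([ 0.0044, -0.0149, -0.0443]), array([-1.632, -0.123,  0.099]))
```

step_arm(moves=[[0.002,-0.007,-0.022,-0.8,-0.06,0.05,-1],[0.004,-0.015,-0.044,-1.6,-0.12,0.1,-1],[0.004,-0.015,-0.044,-1.6,-0.12,0.1,-1],[0.004,-0.015,-0.044,-1.6,-0.12,0.1,-1]])

```text
t: 19.12
tcp_pos: [0.5438, -0.1254, 0.118]
tool_rot: [0.531, -0.467, 0.468, -0.531]
force: [-0.1, 0.2, -0.1]
finger_gap: 1.001
```

Run:
```python
from h import *
pad('w22'); bw('w22')
print(delta(CW(-.085,0,.2),Rg),delta(CW(.012,0.0005,.16),Rg))
```

```text
t 19.18 tcp [-0.0864 -0.0004  0.118 ] F [-0.24  0.   -0.18] F along 0.03
red 2984 [-0.0612 -0.0557 -0.0472]
jaw top x 1396 [0.0562 0.0627 0.0702 0.083 ]
brass 100 [0.0588 0.06   0.0621 0.0633 0.0644]
  jaw z 0.03 21 [0.0677 0.0684 0.0752 0.0774]
  jaw z 0.04 60 [0.0594 0.0629 0.0667 0.0769]
  jaw z 0.05 388 [0.0591 0.0615 0.0668 0.0767]
standoff mm est 0.5
(array([-0.0005, -0.0002,  0.0009]), array([-0.132, -8.199, -0.034])) (array([-0.0005, -0.0002,  0.0009]), array([-9.836, -4.208, -0.088]))
```

Compared with the same view before this stroke, the jaw holds about 0.8 mm further in and the cell only about 0.2 mm. That means the pad took up an extra 8 N or so over the earlier load, consistent with roughly 15–18 N held. Next: lift, close the fingers and move over the tab.

step_arm(moves=[[0,0,0,-0.1,-3,0,-1],[0,0,0,-0.1,-6,0,-1],[0,0,0,-0.1,-8.2,0,-1],[0,0,0,-4,-8.2,0,1],[0,0,0,-8,-8.2,-0.05,1],[0,0,0,-9.7,-8.2,-0.1,1],[0,0,0,-9.7,-7,-0.1,1],[0,0,0,-9.7,-6,-0.1,1],[0,0,0,-9.7,-6,-0.1,1],[0,0,0,-9.7,-6,-0.1,1]])

```text
t: 20.42
tcp_pos: [0.5306, -0.0302, 0.1776]
tool_rot: [0.531, -0.467, 0.468, -0.53]
force: [0.3, -0.1, 0.7]
finger_gap: 0.003
```

Run:
```python
from h import *
s=save('wrist','x1'); st=sense(); print(st['t'],toC(st['tcp_pos']),st['force'],st['finger_gap'])
c=toC(cloud(s)); H=cv2.cvtColor(s['frame'],cv2.COLOR_RGB2HSV)
g=(abs(H[...,0]-65)<20)&(H[...,1]>100)&(c[...,2]>.1)&(abs(c[...,1])<.03)
print('tab',g.sum(),np.percentile(c[g],[2,50,98],axis=0).round(4))
u,v=np.meshgrid(range(640),range(400)); d=(s['z_map']<.17)&(v>230)&(v<330)&(abs(u-320)<60)&(c[...,2]>.13)
print(np.percentile(c[d],[1,50,99],axis=0).round(4) if d.sum() else 0)
print(delta(CW(.011,0,.133),Rg))
```

```text
20.475 [0.00989869 0.00039344 0.17783212] [-0.3508568  -0.16186398  0.30269545] -0.0014950829445717544
tab 844 [[-0.0005 -0.0092  0.1103]
 [ 0.0098 -0.0006  0.1124]
 [ 0.0199  0.0094  0.1141]]
[[-0.0101 -0.0178  0.165 ]
 [ 0.0105 -0.0113  0.2049]
 [ 0.0316  0.0071  0.2278]]
(array([-0.0007, -0.0012,  0.001 ]), array([-0.115,  4.483,  0.036]))
```

View pics/x1.png

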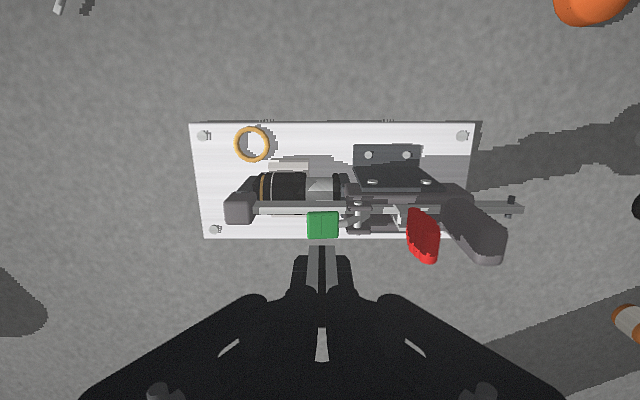

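The closed fingertips (322,250) line up with the tab (322,224). Before going down I'll check the knuckles clear the trigger and grip.

Run:
```python
from h import *
s=dict(np.load('/tmp/x1.npz')); c=toC(cloud(s)); tz=.1778
d=(s['z_map']<.2)&(s['z_map']>0)&(c[...,2]>.15)
for lo,hi in((-.12,-.05),(-.05,-.035),(-.035,-.02),(-.02,-.008),(.03,.05),(.05,.08)):
    k=d&(c[...,0]>lo)&(c[...,0]<hi)
    if k.sum(): print(lo,hi,k.sum(),'min z rel tcp',np.percentile(c[k][:,2],1).round(4)-tz)
```

```text
-0.12 -0.05 42 min z rel tcp 0.0648
-0.05 -0.035 2334 min z rel tcp 0.04869999999999999
-0.035 -0.02 5576 min z rel tcp 0.03159999999999999
-0.02 -0.008 2779 min z rel tcp 0.02479999999999999
0.03 0.05 6377 min z rel tcp 0.02689999999999998
0.05 0.08 4245 min z rel tcp 0.04269999999999999
```

Clear. Down to the tab and press.

step_arm(moves=[[0,0,0,-0.2,2.5,0.03,1],[0,0,0,-0.2,4,0.04,1],[0,0,0,-0.2,4.6,0.04,1],[0,0,0,-0.2,4.6,0.04,1]])

```text
t: 20.98
tcp_pos: [0.5309, -0.0281, 0.1317]
tool_rot: [0.531, -0.467, 0.468, -0.53]
force: [-1.1, -0.4, 0.7]
finger_gap: 0.001
```

step_arm(moves=[[0,0,0,0,0.4,0,1],[0,0,0,0,0.8,0,1],[0,0,0,0,1.1,0,1],[0,0,0,0,1.2,0,1],[0,0,0,0,1.2,0,1],[0,0,0,0,1.2,0,1],[0,0,0,0,1.2,0,1],[0,0,0,0,1.2,0,1]])

```text
t: 21.98
tcp_pos: [0.5314, -0.027, 0.1232]
tool_rot: [-0.53, 0.467, -0.469, 0.531]
force: [-5.1, 6.5, 25.2]
finger_gap: -0.004
```

Run:
```python
from h import *
s=save('wrist','x2'); st=sense(); print(st['t'],toC(st['tcp_pos']),st['force'],st['finger_gap'])
```

```text
22.025 [ 0.01285122 -0.0007177   0.12322316] [-4.9848411   6.74072208 25.07981031] 0.0013599062066469957
```

View pics/x2.png

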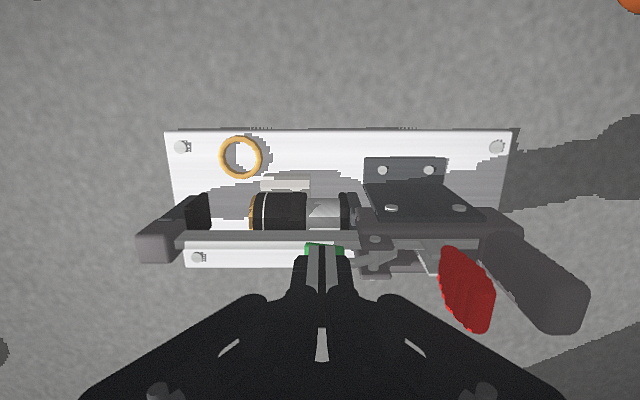

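The jaw (185,215) has run back and stands well off the cell, and the tab is at its stop (25 N). Now to check the jaw's position.

Run:
```python
from h import *
s=save('wrist','x3'); c=toC(cloud(s)); H=cv2.cvtColor(s['frame'],cv2.COLOR_RGB2HSV); z=c[...,2]
j=(abs(c[...,1])<.014)&(z>.025)&(z<.092)&(c[...,0]>.075)&(c[...,0]<.14)&(H[...,2]<110)
for zl in (.03,.04,.05,.06,.084):
    k=j&(z>zl)&(z<zl+.01)
    if k.sum()>5: print(zl,k.sum(),np.percentile(c[k][:,0],[2,5,50,99]).round(4))
cv2.imwrite('pics/x3z.png',cv2.resize(s['frame'][165:285,120:370],None,fx=3.1,fy=3.1,interpolation=cv2.INTER_CUBIC)[:,:,::-1])
```

```text
0.03 225 [0.1011 0.1013 0.1018 0.1157]
0.04 222 [0.1012 0.1014 0.1019 0.1161]
0.05 361 [0.1013 0.1015 0.1043 0.1163]
0.06 276 [0.0787 0.084  0.108  0.1205]
0.084 387 [0.1018 0.1021 0.104  0.1213]
```

View pics/x3z.png

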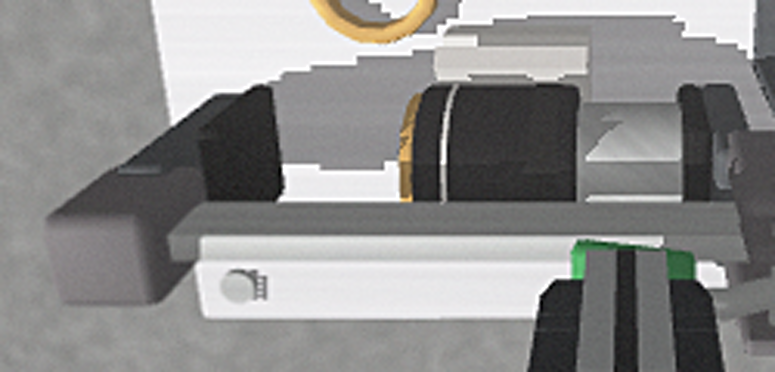

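The jaw is at its open stop (pad face at 101 mm), the tab is still held down, and the brass flange sits flush on the barrel rim. Before letting go, an offline check of how much pad compression, and so force, was held on the cell.

Run:
```python
from h import *
L=lambda n:dict(np.load(f'/tmp/{n}.npz'))
for n in('w5','w6','w11','w15','w22'):
    s=L(n); cv2.imwrite(f'/tmp/{n}_.png',s['frame'][:,:,::-1])
def track(n1,n2,x1,z,yy,half,shiftguess):
    s1,s2=L(n1),L(n2)
    g1=cv2.cvtColor(s1['frame'],cv2.COLOR_RGB2GRAY).astype(np.float32);g2=cv2.cvtColor(s2['frame'],cv2.COLOR_RGB2GRAY).astype(np.float32)
    p=proj(s1,[CW(x1,yy,z)])[0]; u,v=np.round(p).astype(int)
    hx,hy=half; t=g1[v-hy:v+hy+1,max(u-hx,0):u+hx+1]
    q=proj(s2,[CW(x1-shiftguess,yy,z)])[0].round().astype(int)
    x0=max(q[0]-hx-8,0); y0=q[1]-hy-6; r=g2[y0:q[1]+hy+7,x0:q[0]+hx+9]
    m=cv2.matchTemplate(r,t,cv2.TM_CCOEFF_NORMED); _,mx,_,l=cv2.minMaxLoc(m)
    i,j=l; sx=0
    if 0<i<m.shape[1]-1:
        a,b,c=m[j,i-1:i+2]; sx=.5*(a-c)/(a-2*b+c)
    du=x0+i+sx-max(u-hx,0)
    # solve x2
    xs=np.linspace(x1-.02,x1+.005,501); us=proj(s2,[CW(x,yy,z) for x in xs])[:,0]-proj(s1,[CW(x1,yy,z)])[0,0]
    return round((x1-xs[np.argmin(abs(us-du))])*1000,2),round(float(mx),3)
# static reference: spare ring/plate bolt & tab, then jaw (bar stop) and end of bar
for a,b in(('w11','w15'),('w15','w22'),('w11','w22'),('w6','w11')):
    print(a,b,'tab',track(a,b,.01,.110,0,(22,15),0),'barrel',track(a,b,.05,.059,0,(14,10),0),'ring',track(a,b,.06,.016,.035,(20,15),0),
     'jaw',[track(a,b,xj,.09,-.006,(14,12),g) for xj,g in((.075,.003),(.08,.001),(.085,.002))])
```

```text
w11 w15 tab (np.float64(-0.05), 0.975) barrel (np.float64(0.0), 0.98) ring (np.float64(0.05), 0.99) jaw [(np.float64(3.3), 0.988), (np.float64(3.4), 0.984), (np.float64(3.4), 0.968)]
w15 w22 tab (np.float64(-0.05), 0.918) barrel (np.float64(0.05), 0.978) ring (np.float64(1.95), 0.965) jaw [(np.float64(1.1), 0.985), (np.float64(1.15), 0.978), (np.float64(0.25), 0.951)]
w11 w22 tab (np.float64(-0.05), 0.908) barrel (np.float64(0.1), 0.979) ring (np.float64(2.0), 0.969) jaw [(np.float64(3.75), 0.988), (np.float64(3.6), 0.982), (np.float64(3.65), 0.964)]
w6 w11 tab (np.float64(0.1), 0.934) barrel (np.float64(0.8), 0.955) ring (np.float64(0.45), 0.99) jaw [(np.float64(3.4), 0.993), (np.float64(3.45), 0.99), (np.float64(3.5), 0.984)]
```

The compression check is rough (about 12–17 N held after the brake took over), but it agrees with the 14–21 N from face force during the squeeze. Now I'll lift off the tab and retreat.

step_arm(moves=[[0,0,0,0,-1,0,1],[0,0,0,0,-4,0,1],[0,0,0,0,-8,0,1],[0,0,0,0,-12,0,1],[0,0,0,0,-12,0,1],[0,0,0,0,-12,0,1]])

```text
t: 22.82
tcp_pos: [0.5305, -0.0271, 0.2428]
tool_rot: [-0.53, 0.467, -0.468, 0.531]
force: [-0.4, -0.1, -0.6]
finger_gap: 0.0
```

Run:
```python
from h import *
s=save('wrist','x4'); c=toC(cloud(s)); H=cv2.cvtColor(s['frame'],cv2.COLOR_RGB2HSV); z=c[...,2]
st=sense(); print(st['t'],st['tcp_pos'],st['force'])
j=(abs(c[...,1])<.014)&(z>.03)&(z<.06)&(c[...,0]>.075)&(c[...,0]<.14)&(H[...,2]<110)
print('jaw',np.percentile(c[j][:,0],[2,5,50]).round(4))
g=(abs(H[...,0]-65)<20)&(H[...,1]>100)&(z>.1)&(abs(c[...,1])<.03); print('tab z',np.percentile(c[g][:,2],[5,50,95]).round(4))
r=((H[...,0]<6)|(H[...,0]>174))&(H[...,1]>150)&(z<.16)&(abs(c[...,1])<.02)&(abs(c[...,0]+.055)<.03); print('trig',np.percentile(c[r],[1,50,99],axis=0)[:,0].round(4))
b=(abs(H[...,0]-18)<8)&(H[...,1]>90)&(abs(c[...,1])<.02)&(z>.025)&(z<.062)&(c[...,0]>.03)&(c[...,0]<.09); print('brass',b.sum(),np.percentile(c[b][:,0],[2,50,98]).round(4))
u,v=np.where(b)[1],np.where(b)[0]; 
a,d=int(v.mean()),int(u.mean()); print(d,a)
cv2.imwrite('pics/x4z.png',cv2.resize(s['frame'][a-50:a+50,max(d-60,0):d+100],None,fx=5,fy=5,interpolation=cv2.INTER_CUBIC)[:,:,::-1])
```

```text
22.875 [ 0.53017153 -0.02697065  0.24217595] [-0.77919224 -0.18830569 -0.73020085]
jaw [0.1011 0.1012 0.1023]
tab z [0.1094 0.1106 0.112 ]
trig [-0.0593 -0.0505 -0.0459]
brass 36 [0.0608 0.0617 0.0628]
275 170
```

View pics/x4z.png

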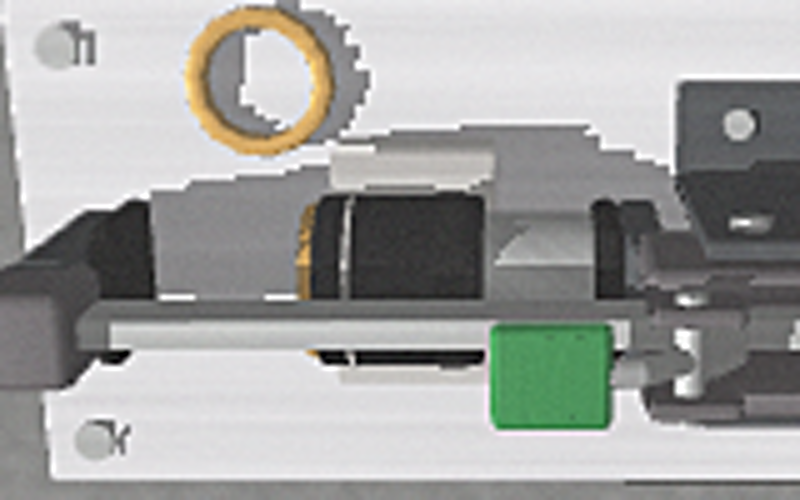

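The view shows the jaw open at (90,280), the tab up at (550,375), the eyepiece in its cradle and the flange flush on the rim at (308,250). The flange's outer face measures 62.8 mm against 63 mm when fully seated. Handing in.

```bash
python3 -c "
from station import *
print(sign_off())"
```

```text
the job is handed in; nothing more can be done
None
```

The lens cell is pressed home in the eyepiece, the jaw is fully open again, and I handed the job in at about 23 s of the 72 s allowed. One point is inferred: I had no direct reading of the force on the cell.

**What I did:** I found the clamp in the camera images and squeezed the trigger with one open finger pad. It took three free strokes, then three pressing strokes in small force-limited steps. I held the last squeeze, let the trigger go, then pushed the tab to its stop with the closed fingers until the jaw had run back.

| Last check, after lifting off | Measured | Expected |
|---|---|---|
| Jaw (pad face) | 101 mm | 101 mm, open stop |
| Tab height | 110.6 mm | 110 mm, at rest |
| Trigger front face | about -46 mm | -46 mm, at rest |
| Flange outer face | 62.8 mm | 63 mm when seated |

The eyepiece was lying in its cradle and the robot was touching nothing.

**Force on the cell:** In the final hold the force on the trigger face was about 15 N, which I take to be 14–21 N on the cell. A rougher check from how far the rubber pad was compressed gave 12–17 N after the trigger was let go, so 12 N was probably but not certainly exceeded.

**Check that disagreed:** The brass-width estimate showed about 0.4 mm of stand-off at the end. I treated that as measurement bias, because the cell no longer moved under rising force and the final depth reading puts the flange on the rim. It is within the 1.2 mm limit either way.

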